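# Prop the sprung flap of the feed bin with its hold-open bar and take out a dropper bottle

## Robot

A 6-joint arm with a two-finger parallel gripper is mounted at the origin on a cart in front of the work surface, level with it; the furniture and walls round the work are solid. World frame = base frame: x ahead of the robot, y to its left, z up, the work surface at z = 0. Lengths are in m, angles in rad, forces in N, time in s.
With the tool pointing down it reaches from about 0.375 to 0.975 m from the base axis. Payload 3.8 kg.
Tool frame: the origin (TCP) lies between the finger pads; the fingertips stand env.tcp_to_tips ahead of it and the grasp point (between the pads) lies 5 mm behind it (env.tcp_to_tips is the distance from the TCP to the fingertips, in m); x points along the fingers, y is the direction in which the jaws open and shut, and the axes are right-handed (so a half turn about x gives the same grasp; the last joint's range is limited). The gripper opens to 85 mm and grips with 20 to 120 N. Pads are 22 mm wide; open, the fingers measure 114 mm over their backs; the gripper's body (76 mm by 85 mm) begins 54 mm behind the grasp point. The pads swing forward as they close: fully open they stand 13 mm farther back than shut.
Start: joints at [1.203, 0.264, 1.604, -0, 1.274, -0.037], TCP at [0.219, 0.638, 0.245] pointing down, gripper open.
Joint ranges: [-2.63, 2.63], [-0.94, 2.18], [0.31, 2.57], [-1.31, 4.45], [0, 2.66], [-2.55, 2.55]. Speed limits (rad/s): [2.57, 2.57, 3.14, 3.14, 3.14, 3.14].

## Interface

Orientations are given as a unit quaternion [x, y, z, w].
In Python, from bench import env gives the robot as it stands.
- The arm moves only by the shell command python3 -m pendant 'ROWS'. ROWS is JSON, a list of rows, each a list of 3 entries, a list of its own where there are three numbers: the turn, a rotation vector about the tool's x, y, z in rad, then the shift along the tool's x, y, z in cm, then the closure, from -1 (fully open) to 1 (shut). In form: [[[ax, ay, az], [x, y, z], grip], ...]. A call has exactly 10 rows; each row is the pose to reach, as a shift and turn from the pose commanded when the call began, along the tool's axes at that moment; what a row does not reach only later rows make up. A row lasts 1/12 s, in which the tool goes at most 41.7 mm and 7.16 degrees, less where a joint would pass 70% of its speed; a pose out of reach is approached as far as the arm can. A call with a gripper value outside its range is refused whole. The fingers move at their own pace and stop on an object; the grip force is fixed at half the most. Time passes only in rows, so rows that repeat a pose let the fingers close, or fill a call up. It gives the time, the measured TCP pose, the force and the opening at its end, in the units of the state.
- env.sense(): the state, without advancing time (a new reading comes with each control period).
- env.capture(name): name is "scene" or "top" or "wrist"; returns a dict with "frame" (384x512x3 uint8, red, green, blue), "K" (3x3 intrinsics, pixels), "world_to_cam" (4x4, takes a point from world to camera coordinates). Camera axes: x right, y down, z forward; pixel columns grow to the right and rows downward; lengths in m; the calibration is good to about 2 mm. A picture is of the moment at which its call begins. There is no depth.
- env.finish_job(): hands the job in, once; it reports no verdict.
Trained networks look in a picture, given as the dict that the camera call returned (one of the last four; its "shot" number tells which), for a name from the list of things; names that differ only in an ending like _2 or _b are one class to them, and where a whole thing is asked for, a point or a joint stands for the part that bears it (a point fixed in the world has none). Each returns a list of dicts, best first, with "confidence" (0 to 1); they miss things now and then, are a little off and sometimes report something else, mostly with a low value. They report only what shows in the picture. A call takes as long as a camera call.
- env.recognise(query, picture): "extent" ([left, top, width, height] in pixels, round what is visible of it).
The state is a dict: "t": time; "qpos": joint angles; "joint_vel": joint speeds; "joint_efforts": joint torques, N m; "tool_pos": TCP position; "tcp_rot": TCP orientation; "contact_force": force on the tool from outside, world axes, zero at the start; "moment": the same for the moment, N m; "gripper_width": finger opening in m.
Only numpy, scipy, OpenCV 4.12 (cv2) and the standard library are available. Lean on these libraries where they do the work, as an engineer would, in place of code of your own. Each camera call takes 0.05 s, during which the arm holds its last target.

## Task

The order in the tray still lacks one dropper bottle. Lift the spring-closed flap of the feed bin with the red-handled hold-open bar and let go of the bar lying in both notched ears, so that the flap stays propped open on it; then take either dropper bottle out of the bin and gently stand it upright in the tray beside the pump bottles. Leave the flap propped, the other dropper bottle standing in the bin, and the pump bottles standing where they are.

Things in the scene. Friction and masses are not known exactly. Their poses are not given: they have to be found in the camera images.
- feed_bin: Fixed grey sheet-metal bin, 170 mm deep (x) by 128 mm wide (y), walls 4 mm, inner floor 5 mm above the table. Origin: centre of its underside; x to its rear (away from the robot), y left, z up. Rim slopes up from 108 mm at the front wall (x = -85) to 134 mm at the rear. A clear flap 122 mm wide, hinged at the rear rim, shuts it; a steel ear with a notch open at its top rises at each side.
- flap (a joint): Angle of the flap (rad): 0 shut (it then slopes 0.15 rad down to the front), grows as it is lifted; 1.72 is vertical, stop at 1.75. A spring (0.04 N m shut to 0.16 N m open) and its weight (0.14 kg) always close it. Resting on the seated bar it reads about 1.6.
- flap_hinge (a point): Point on the flap's hinge axis, mid-width, at (89, 0, 135) mm in the bin's frame; the axis runs along the bin's y.
- flap_edge (a point): Middle of the underside of the flap's free front edge, 208 mm from the hinge; moves with the flap. Shut, it is 117 mm in front of the bin's centre, 105 mm above the table, so that the flap stands out 32 mm past the front wall: a bar can go up under this overhang from below. Beyond it the lip turns up for 9 mm.
- notch_left (a point): Where the blade's centre line lies when seated in the left ear's notch: (78, 69, 191) mm in the bin's frame. Ear 5 mm thick (y 66.5 to 71.5), x from 55 to 101, top at z = 215 mm; notch 18 mm wide in x, bottom at z = 185 mm, straight up to z = 204 mm, then flared to about 34 mm at the top.
- notch_right (a point): The same for the right ear, (78, -69, 191) mm in the bin's frame.
- hold_bar: Loose hold-open bar, 0.17 kg, flat on the table in front of the bin. Origin: middle of its red handle on the centre line (13 mm above the table at first). Handle 84 mm long (y -42 to +42), 20 wide (x), 26 tall (z). Dark collar to y = -45 mm (24 wide), then a square steel blade 12 x 12 mm along -y to the end knob (24 x 10 x 26 mm, y -208 to -218). Seated: see bar_near, bar_far.
- bar_near (a point): Point on the blade's centre line that belongs in the left notch, at y = -57 mm of the bar: seated, the handle points to the bin's left (bar y along bin y), with origin at (78, 126, 191) mm in the bin's frame; collar and knob stay outside the ears, about 10 mm play each way.
- bar_far (a point): Point on the blade's centre line that belongs in the right notch, at y = -195 mm of the bar. The flap leans on the seated blade and pushes it against the front of the notches.
- dropper_left: Loose amber dropper bottle, 60 g, 102 mm tall, standing on the bin's floor under the flap, left of two (55 to 65 mm apart along the bin's y, about 22 mm in front of its centre). Origin: centre of its base. Glass body 30 mm in diameter up to 62 mm, then neck 22 mm up to 75 mm, then bulb 14 mm. Either bottle may be taken.
- dropper_right: The like dropper bottle, right of the two.
- order_tray: Fixed shallow tray, inside 194 mm (x) by 334 mm (y), inner floor 3 mm above the table, walls 46 mm high, 3 mm thick. Origin: centre of its underside. Its y points away from the robot: the two pump bottles stand in its far half (y about +100 mm); the near half (y from -160 to +20 mm) is empty.
- pump_1: Dark pump bottle, 50 mm in diameter, 177 mm tall, standing in the tray. Origin: centre of its base. Leave it alone.
- pump_2: Dark pump bottle, 50 mm in diameter, 160 mm tall, standing in the tray. Origin: centre of its base. Leave it alone.

How it is judged:
By the outcome, as a careful person would: the job done as asked, in the order asked, and still so for the second after the job is handed in, with the robot touching nothing.
It also fails if it takes over 69 s, if anything falls off the work surface, if the arm or the gripper's body presses on something with over 40 N, if the wrist force passes 120 N, or if a joint passes its speed limit or range.

## Working session

There is one attempt and no reset: what is moved stays moved. The work goes in short steps, Python scripts to look and compute and a shell command to move; the robot and the scene stay as the last step left them, time stands still between calls to the robot, and variables do not carry over. Pictures are saved under pics/ and viewed, and the job is handed in when it is done.

```bash
ls; mkdir -p pics; python3 - <<'E'
from bench import env
import cv2
print(env.sense()); print(env.tcp_to_tips)
for n in ["scene","top","wrist"]:
    p=env.capture(n); cv2.imwrite(f"pics/{n}0.png",p["frame"][:,:,::-1])
    print(n,p["K"].tolist(),p["world_to_cam"].tolist())
    for q in ["feed_bin","flap","hold_bar","dropper_left","order_tray","pump_1","notch_left","flap_edge"]:
        try: print(q,[( [round(v) for v in r["extent"]],round(r["confidence"],2)) for r in env.recognise(q,p)][:3])
        except Exception as e: print(q,e)
E
```

```text
pics
{'t': 0.0, 'qpos': array([ 1.20309827e+00,  2.64767172e-01,  1.60537158e+00, -1.03503993e-05,
        1.27369239e+00, -3.68969878e-02]), 'joint_vel': array([-0.00121307, -0.00090741,  0.00196521, -0.0001072 ,  0.00019155,
        0.00135361]), 'joint_efforts': array([ 1.15344013e-03, -5.15090919e+01, -3.67331529e+01,  2.59976296e-04,
        1.27518547e-02, -3.07168840e-06]), 'tool_pos': array([0.21899306, 0.6377521 , 0.24395385]), 'tcp_rot': array([ 0.11564618,  0.69761186, -0.11719816,  0.69730069]), 'contact_force': array([ 0.18496514, -0.2380264 , -0.30067086]), 'moment': array([ 0.02031547, -0.07465336,  0.03294416]), 'gripper_width': 0.08544995048503877}
0.014
scene [[426.58821191950057, 0.0, 254.1449463209139], [0.0, 426.58821191950057, 194.9706314965225], [0.0, 0.0, 1.0]] [[-0.9999189815755671, -0.0078015897692471775, 0.010058105286444664, 0.539576562439234], [-0.012431404615413514, 0.7684032689694636, -0.6398451972284622, 0.08286143804843749], [-0.0027368712371436147, -0.6399183943551822, -0.7684379988663474, 1.323732533500214], [0.0, 0.0, 0.0, 1.0]]
feed_bin [([205, 11
[... 1038 characters left out ...]
, 0.85)]
pump_1 [([145, 154, 33, 32], 0.89), ([188, 160, 22, 36], 0.86), ([242, 226, 91, 26], 0.73)]
notch_left [([291, 124, 73, 98], 0.88)]
flap_edge [([305, 132, 55, 88], 0.98)]
wrist [[303.1714239842835, 0.0, 252.99493409133774], [0.0, 303.1714239842835, 192.90529591465068], [0.0, 0.0, 1.0]] [[0.32558263831810924, 0.9455130104837862, -0.001045290250391476, -0.6742174214791151], [0.908597567018135, -0.31256471105579414, 0.2770446942486623, -0.03597505279313683], [0.26162264205252966, -0.09115069066384682, -0.9608564641802432, 0.3793555650617064], [0.0, 0.0, 0.0, 1.0]]
feed_bin []
flap []
hold_bar []
dropper_left []
order_tray [([54, 361, 40, 22], 0.96)]
pump_1 []
notch_left []
flap_edge []
```

```bash
python3 - <<'E'
import cv2
a=cv2.imread("pics/scene0.png");b=cv2.imread("pics/top0.png")
cv2.imwrite("pics/s1.png",cv2.resize(a[90:330,180:350],None,fx=2.4,fy=2.4,interpolation=cv2.INTER_CUBIC))
cv2.imwrite("pics/t1.png",cv2.resize(b[110:300,120:380],None,fx=3,fy=3,interpolation=cv2.INTER_CUBIC))
E
```

```text
(no output)
```

View pics/s1.png

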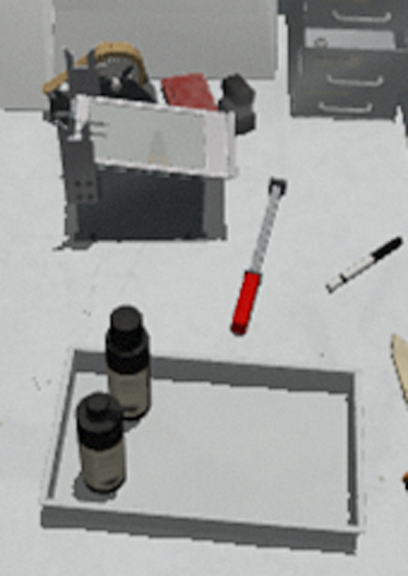

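View pics/t1.png

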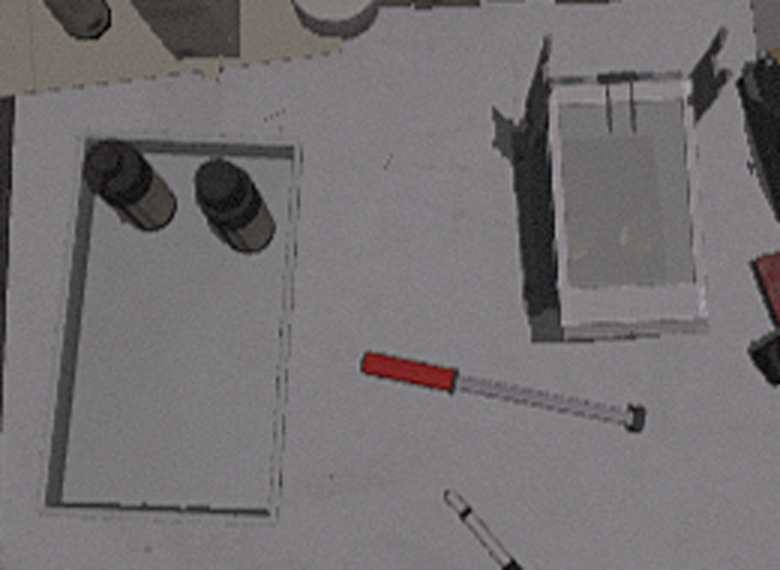

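View pics/scene0.png

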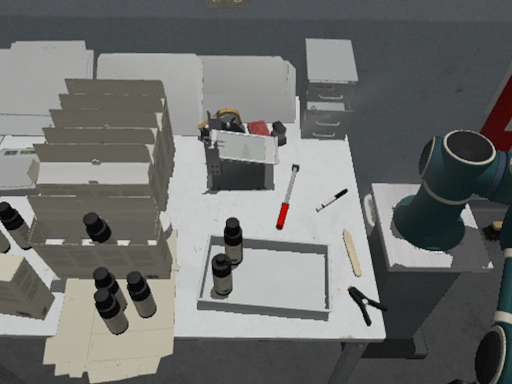

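Top view: bin at the right (flap front edge about y px 220), bar in front of it with the handle left, tray at left with pumps in the far half. Next, a model fit with overlays.

```bash
cat > h.py <<'E'
import numpy as np, cv2
from scipy.optimize import least_squares
from scipy.spatial.transform import Rotation as R
K={'scene':np.array([[426.588,0,254.145],[0,426.588,194.971],[0,0,1]]),'top':np.array([[349.182,0,255.668],[0,349.182,189.969],[0,0,1]])}
T={'scene':np.array([[-0.9999189815755671, -0.0078015897692471775, 0.010058105286444664, 0.539576562439234], [-0.012431404615413514, 0.7684032689694636, -0.6398451972284622, 0.08286143804843749], [-0.0027368712371436147, -0.6399183943551822, -0.7684379988663474, 1.323732533500214],[0,0,0,1]]),
'top':np.array([[-0.041617096823530764, -0.9991325689874188, -0.0014583691513204045, 0.015077335642962356], [-0.9756462156821734, 0.04095335575195461, -0.2154931193279902, 0.565637636846443], [0.215365919023959, -0.007545345668324278, -0.9765042696689609, 0.8789659078830508],[0,0,0,1]])}
def projKT(k,t,P):
    P=np.atleast_2d(P); c=P@t[:3,:3].T+t[:3,3]; p=c@k.T; return p[:,:2]/p[:,2:]
def proj(cam,P): return projKT(K[cam],T[cam],P)
def backz(k,t,uv,z):
    d=np.linalg.inv(k)@np.array([uv[0],uv[1],1.]); Rm=t[:3,:3]; o=-Rm.T@t[:3,3]; d=Rm.T@d
    return o+d*(z-o[2])/d[2]
def pose(p,L): # p=(x,y,yaw), L mm local
    L=np.atleast_2d(L)/1000.; c,s=np.cos(p[2]),np.sin(p[2])
    return np.c_[p[0]+c*L[:,0]-s*L[:,1],p[1]+s*L[:,0]+c*L[:,1],L[:,2]]
def fit(obs,p0):
    f=lambda p: np.concatenate([(proj(c,pose(p,L))[0]-uv) for c,L,uv in obs])
    r=least_squares(f,p0,loss='soft_l1'); return r.x,r.fun.reshape(-1,2)
def flap(a,pts): # pts (s from hinge, y, up) -> bin frame mm
    pts=np.atleast_2d(pts); th=a-0.15
    return np.c_[89-pts[:,0]*np.cos(th)+pts[:,2]*np.sin(th)*1,pts[:,1],135+pts[:,0]*np.sin(th)+pts[:,2]*np.cos(th)]
def draw(im,cam,lines,col,off,s):
    for l in lines:
        q=(proj(cam,l)-off+0.5)*s
        cv2.polylines(im,[np.round(q).astype(int)],False,col,1,cv2.LINE_AA)
def binlines(p,a=0):
    B=lambda L:pose(p,L); o=[]
    o.append(B([(-85,-64,0),(85,-64,0),(85,64,0),(-85,64,0),(-85,-64,0)]))
    o.append(B([(-85,-64,108),(85,-64,134),(85,64,134),(-85,64,108),(-85,-64,108)]))
    for x,y,z in [(-85,-64,108),(-85,64,108),(85,64,134),(85,-64,134)]: o.append(B([(x,y,0),(x,y,z)]))
    o.append(B(flap(a,[(0,-61,0),(208,-61,0),(208,61,0),(0,61,0),(0,-61,0)])))
    for y in (69,-69): o.append(B([(55,y,130),(55,y,215),(61,y,215),(69,y,204),(69,y,185),(87,y,185),(87,y,204),(95,y,215),(101,y,215),(101,y,130)]))
    return o
def barlines(p):
    B=lambda L:pose(p,L); o=[]
    for w,y0,y1,z0,z1 in [(10,-42,42,0,26),(6,-208,-45,7,19),(12,-218,-208,0,26)]:
        for z in (z0,z1): o.append(B([(-w,y0,z),(w,y0,z),(w,y1,z),(-w,y1,z),(-w,y0,z)]))
    return o
def traylines(p):
    B=lambda L:pose(p,L)
    return [B([(-x,-y,z),(x,-y,z),(x,y,z),(-x,y,z),(-x,-y,z)]) for x,y,z in [(97,167,3),(97,167,46),(100,170,46),(100,170,0)]]
E
python3 - <<'E'
from h import *
t=lambda u,v:np.array([u/3+120-.5,v/3+110-.5]); s=lambda u,v:np.array([u/2.4+180-.5,v/2.4+90-.5])
bo=[('top',[-85,64,0],t(533,340)),('top',flap(0,(208,61,0))[0],t(565,330)),('top',flap(0,(208,-61,0))[0],t(703,325)),('top',[78,69,215],t(547,38)),('top',[78,-69,215],t(723,30)),
('scene',[-85,64,0],s(225,240)),('scene',[85,64,0],s(73,238)),]
b,r=fit(bo,[.6,-.15,0]); print('bin',b,r.round(1).tolist())
ao=[('top',[0,42,26],t(362,362)),('top',[0,-213,26],t(636,415)),('scene',[0,42,26],s(238,328)),('scene',[0,-213,26],s(278,183))]
a,r=fit(ao,[.4,0,0]); print('bar',a,r.round(1).tolist())
to=[('top',[100,-170,46],t(272,515)),('top',[100,170,46],t(300,147)),('top',[-100,-170,46],t(46,505)),('top',[-100,170,46],t(85,140))]
to+=[('scene',[-100,170,46],s(42,505)),('scene',[-100,-170,46],s(360,532)),('scene',[100,-170,46],s(358,372)),('scene',[100,170,46],s(73,350))]
w,r=fit(to,[.45,.3,-1.57]); print('tray',w,r.round(1).tolist())
np.savez('fit.npz',b=b,a=a,w=w)
for n,off,z,sz in [('top',(240,115),5,(128,150)),('scene',(190,95),6,(125,100))]:
    im=cv2.imread(f'pics/{n}0.png')
    im=cv2.resize(im[off[1]:off[1]+sz[0],off[0]:off[0]+sz[1]] if n=='top' else im[off[1]:off[1]+100,off[0]:off[0]+125],None,fx=z,fy=z,interpolation=cv2.INTER_CUBIC)
    cv2.imwrite(f'pics/raw_{n}.png',im)
    draw(im,n,binlines(b),(0,255,0),off,z);draw(im,n,barlines(a),(255,0,0),off,z);draw(im,n,traylines(w),(255,0,255),off,z)
    cv2.imwrite(f'pics/ov_{n}.png',im)
im=cv2.resize(cv2.imread('pics/top0.png')[110:300,120:380],None,fx=3,fy=3);draw(im,'top',traylines(w),(255,0,255),(120,110),3);cv2.imwrite('pics/ovt.png',im)
E
```

```text
bin [ 0.59316762 -0.19033258  0.01535797] [[1.4, -9.7], [-2.2, -0.2], [-0.0, -1.3], [-0.3, 8.0], [-0.1, 7.5], [-9.0, -1.1], [2.7, -0.3]]
bar [ 4.54697328e-01 -4.13276749e-04 -2.38933351e-01] [[-0.9, -0.5], [0.3, 0.4], [0.5, -0.6], [-0.4, 0.1]]
tray [ 0.50668586  0.20444403 -1.6550509 ] [[0.0, 1.4], [-0.7, -1.4], [-1.5, 1.3], [-0.2, -1.9], [0.3, -1.3], [0.2, -0.5], [-0.5, 0.1], [-0.3, -0.6]]
```

View pics/ov_top.png

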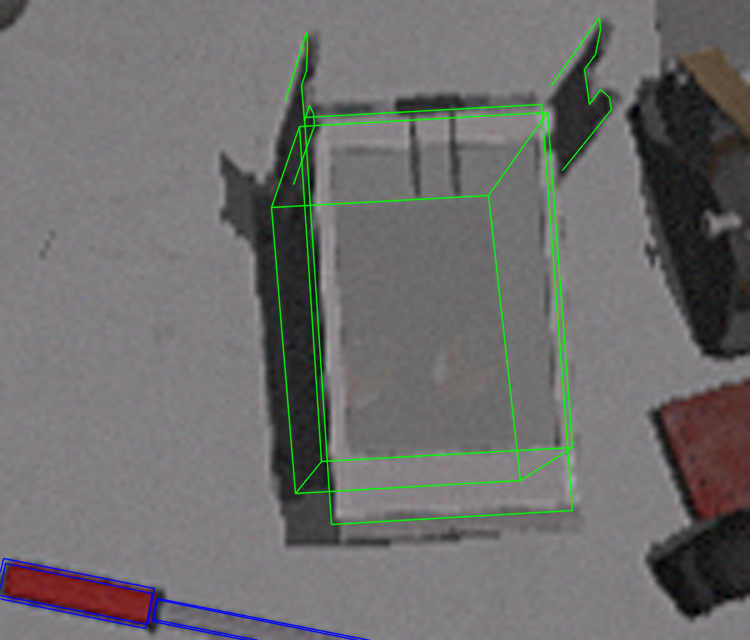

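View pics/ov_scene.png

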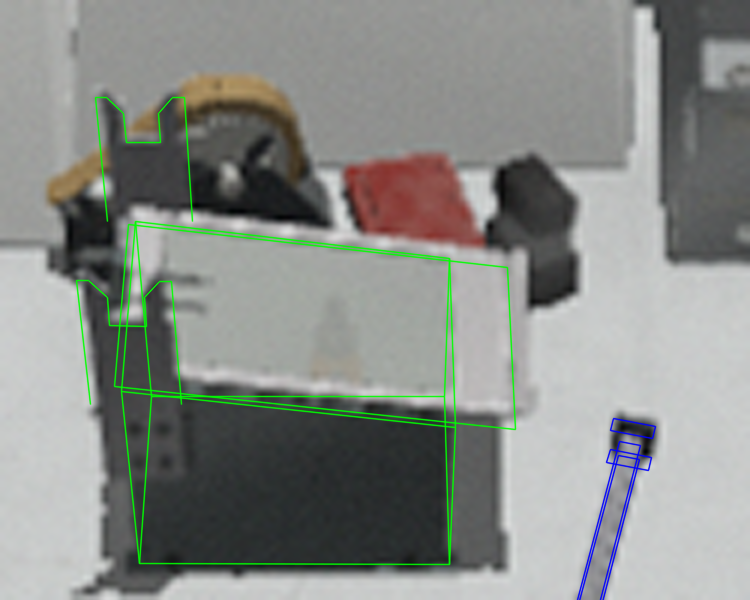

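View pics/ovt.png

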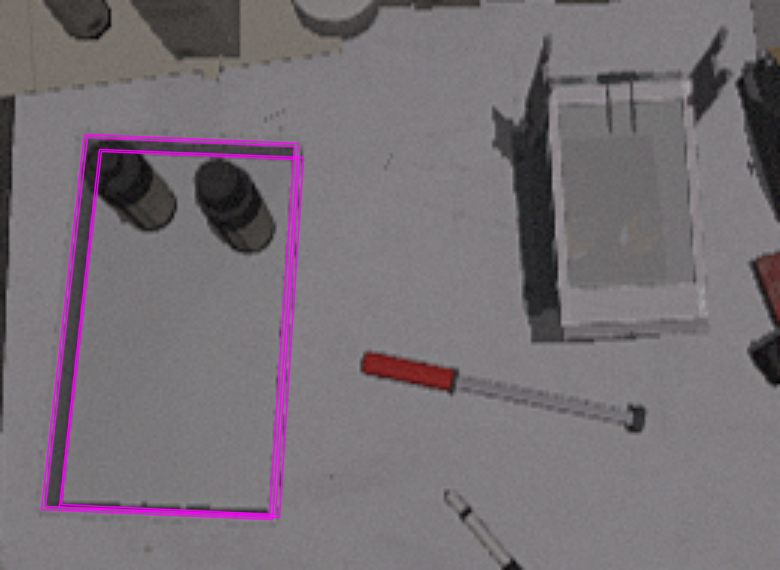

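View pics/raw_scene.png

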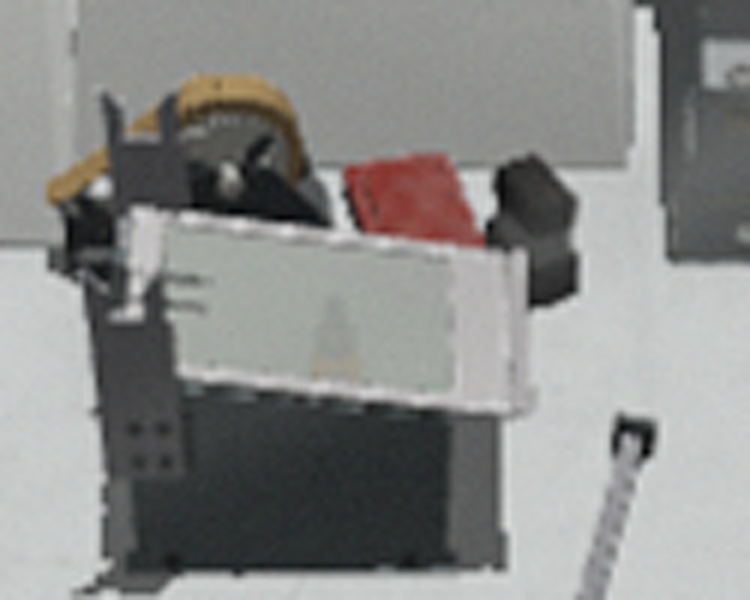

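Overlays show the tray and bar fits are good. I used shadow edges for the bin corners, so I'll refit with flap and ear points only. The helper will also work out moves.

```bash
cat >> h.py <<'E'
from bench import env
def cur():
    s=env.sense(); return np.array(s['tool_pos']),R.from_quat(s['tcp_rot']),s
def goal_rot(yawdir):  # tool x down, tool y = horizontal direction angle yawdir
    y=np.array([np.cos(yawdir),np.sin(yawdir),0]); x=np.array([0,0,-1.]); return R.from_matrix(np.c_[x,y,np.cross(x,y)])
def delta(pos,rot,ref=None):
    p,r,s=cur() if ref is None else ref
    return (r.inv()*rot).as_rotvec().round(3).tolist(), (r.inv().apply(np.array(pos)-p)*100).round(2).tolist()
E
python3 - <<'E'
from h import *
t=lambda u,v:np.array([u/5+240-.5,v/5+115-.5]); s=lambda u,v:np.array([u/6+190-.5,v/6+95-.5])
n=lambda y:[[69,y,185],[87,y,185]]
bo=[('scene',[69,-69,185],s(124,142)),('scene',[87,-69,185],s(158,142)) ]
bo=[('scene',[87,-69,185],s(122,142)),('scene',[69,-69,185],s(160,142)),('scene',[78,69,185],s(128,322)),
('scene',[-85,64,0],s(450,567)),('scene',[85,64,0],s(135,567)),
('top',[98,69,215],t(312,33)),('top',[98,-69,215],t(604,20)),('top',[58,-69,215],t(615,92)),
('top',flap(0,(208,-61,4))[0],t(574,512)),('top',flap(0,(208,61,4))[0],t(340,525)),
('top',flap(0,(0,-61,4))[0],t(548,104)),('top',flap(0,(0,61,4))[0],t(315,110))]
b,r=fit(bo,[.6,-.19,0]); print('bin',b,r.round(1).tolist())
d=dict(np.load('fit.npz')); d['b']=b; np.savez('fit.npz',**d)
for nme,off,z,sz in [('top',(240,115),5,(128,150)),('scene',(190,95),6,(100,125))]:
    im=cv2.imread(f'pics/{nme}0.png')
    im=cv2.resize(im[off[1]:off[1]+sz[0],off[0]:off[0]+sz[1]],None,fx=z,fy=z,interpolation=cv2.INTER_CUBIC)
    draw(im,nme,binlines(b),(0,255,0),off,z)
    cv2.imwrite(f'pics/ov2_{nme}.png',im)
# plan above bar
a=d['a']; yd=a[2]
p,r,s_=cur(); print('tool axes',r.as_matrix().round(3).tolist())
g=pose(a,[0,15,13])[0]; print(g)
for yy in (yd,yd+np.pi):
    rot=goal_rot(yy)
    print(delta([g[0],g[1],.20],rot))
E
```

```text
bin [ 0.59415581 -0.1923379   0.01166193] [[0.4, -0.5], [-0.2, -0.5], [-0.4, 0.0], [-0.6, -1.0], [0.3, -1.2], [-0.1, 0.6], [0.0, 0.2], [-0.1, 1.8], [0.6, -0.7], [-1.0, -0.7], [-0.1, -0.6], [-1.1, 0.6]]
tool axes [[0.0, 0.325, 0.946], [-0.0, 0.946, -0.325], [-1.0, -0.0, 0.0]]
[0.45824732 0.01416059 0.013     ]
([1.479, 0.0, -0.0], [4.53, -51.28, 42.88])
([-1.663, 0.0, 0.0], [4.53, -51.28, 42.88])
```

View pics/ov2_top.png

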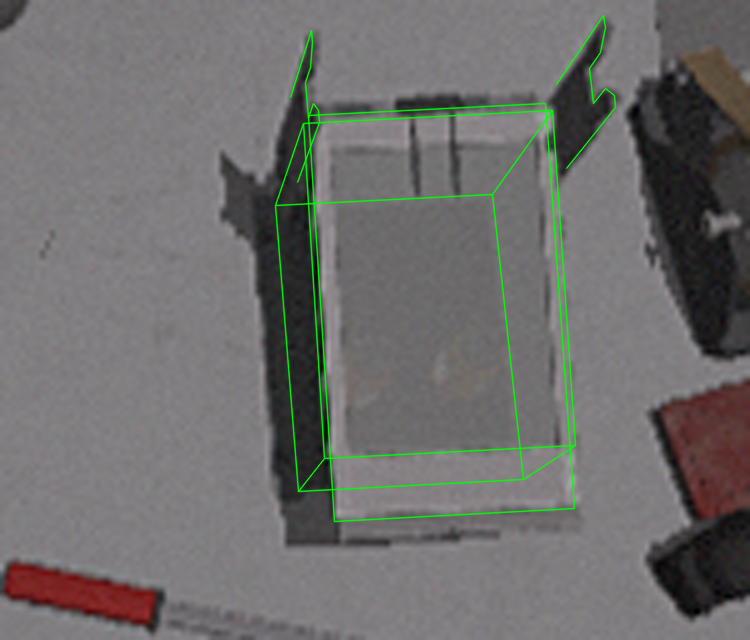

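View pics/ov2_scene.png

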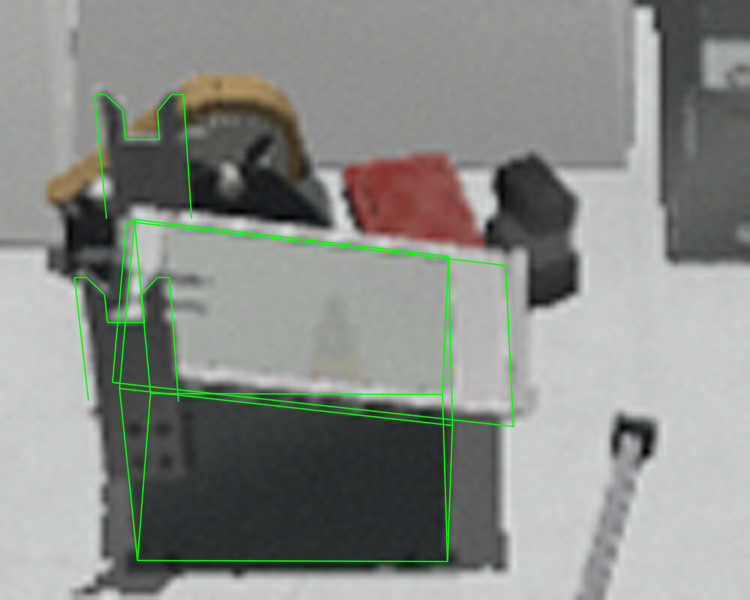

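```bash
python3 -m pendant '[[[0.12,0,0],[0,-4,3.3],-1],[[0.24,0,0],[0,-8,6.6],-1],[[0.36,0,0],[0,-12,10],-1],[[0.48,0,0],[0,-16,13.3],-1],[[0.6,0,0],[0,-19,16],-1],[[0.72,0,0],[0,-22,18.5],-1],[[0.84,0,0],[0,-25,21],-1],[[0.96,0,0],[0,-28,23.5],-1],[[1.08,0,0],[0,-31,26],-1],[[1.2,0,0],[0,-34,28.5],-1]]'
python3 - <<'E'
from h import *
d=np.load('fit.npz');a=d['a'];g=pose(a,[0,15,13])[0]
print(delta([g[0],g[1],.24],goal_rot(a[2])))
E
```

```text
t: 2.18
tool_pos: [0.369, 0.2477, 0.2456]
tcp_rot: [0.492, 0.508, -0.491, 0.509]
contact_force: [0.9, 0.0, -0.2]
gripper_width: 0.0857
([0.274, -0.001, -0.001], [0.56, 8.11, 23.65])
```

```bash
python3 -m pendant '[[[0.05,0,0],[0.1,1,3],-1],[[0.1,0,0],[0.2,2,6],-1],[[0.15,0,0],[0.3,3.2,9.5],-1],[[0.2,0,0],[0.4,4.5,13],-1],[[0.25,0,0],[0.5,5.7,16.5],-1],[[0.274,0,0],[0.56,6.9,20],-1],[[0.274,0,0],[0.56,8.1,23.65],-1],[[0.274,0,0],[0.56,8.1,23.65],-1],[[0.274,0,0],[0.56,8.1,23.65],-1],[[0.274,0,0],[0.56,8.1,23.65],-1]]'
python3 - <<'E'
from h import *
p=env.capture('wrist'); np.savez('w1.npz',K=p['K'],T=p['world_to_cam'])
im=p['frame'][:,:,::-1].copy(); cv2.imwrite('pics/w1.png',im)
K['wrist'],T['wrist']=p['K'],p['world_to_cam']
d=np.load('fit.npz')
im=cv2.resize(im,None,fx=1.5,fy=1.5)
draw(im,'wrist',binlines(d['b']),(0,255,0),(0,0),1.5);draw(im,'wrist',barlines(d['a']),(255,0,0),(0,0),1.5)
cv2.imwrite('pics/w1o.png',im)
E
```

```text
t: 3.02
tool_pos: [0.4589, 0.0164, 0.2397]
tcp_rot: [0.555, 0.438, -0.555, 0.438]
contact_force: [0.0, 0.1, 0.5]
gripper_width: 0.0856
```

View pics/w1o.png

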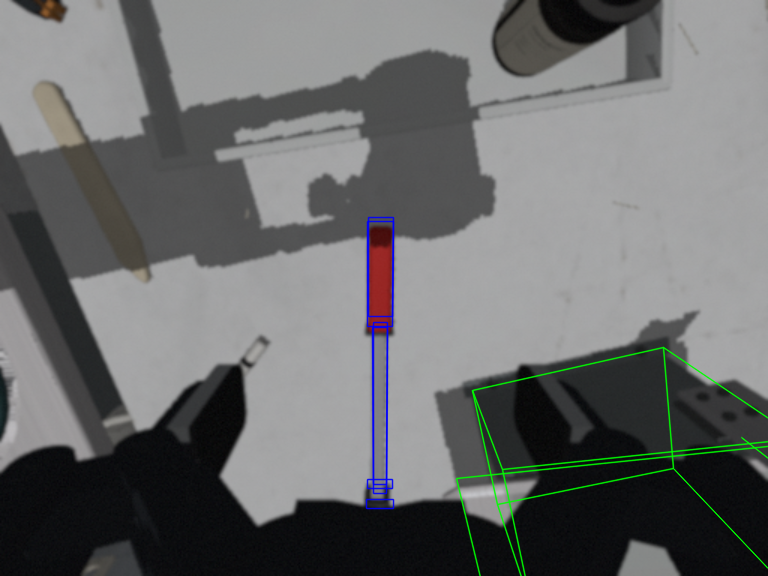

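The wrist view puts the handle on the model line laterally (px 380), about 5 px off lengthwise, which is within tolerance. Descending.

```bash
python3 - <<'E'
from h import *
d=np.load('fit.npz');a=d['a'];g=pose(a,[0,13,13])[0]
print(delta([g[0],g[1],.02],goal_rot(a[2])))
E
```

```text
([0.005, -0.0, 0.0], [21.96, 0.03, 0.51])
```

```bash
python3 -m pendant '[[[0,0,0],[4,0,0.1],-1],[[0,0,0],[8,0,0.2],-0.5],[[0,0,0],[12,0,0.3],-0.3],[[0,0,0],[15,0,0.4],-0.3],[[0,0,0],[17,0,0.5],-0.3],[[0,0,0],[19,0,0.5],-0.3],[[0,0,0],[20.5,0,0.5],-0.3],[[0,0,0],[21.5,0,0.5],-0.3],[[0,0,0],[21.96,0,0.5],-0.3],[[0,0,0],[21.96,0,0.5],-0.3]]'
python3 -m pendant '[[[0,0,0],[0,0,0],-0.3],[[0,0,0],[0,0,0],0],[[0,0,0],[0,0,0],0.3],[[0,0,0],[0,0,0],0.6],[[0,0,0],[0,0,0],1],[[0,0,0],[0,0,0],1],[[0,0,0],[0,0,0],1],[[0,0,0],[0,0,0],1],[[0,0,0],[0,0,0],1],[[0,0,0],[0,0,0],1]]'
```

```text
t: 3.9
tool_pos: [0.4572, 0.0125, 0.0194]
tcp_rot: [-0.554, -0.439, 0.555, -0.438]
contact_force: [0.0, 0.2, 0.4]
gripper_width: 0.0554
t: 4.73
tool_pos: [0.4591, 0.0115, 0.0213]
tcp_rot: [0.556, 0.438, -0.554, 0.439]
contact_force: [-1.1, 0.1, 7.0]
gripper_width: 0.0185
```

```bash
python3 - <<'E'
from h import *
d=np.load('fit.npz');b=d['b']
g=pose(b,[-101,126+13,0])[0]
print(g,delta([g[0],g[1],.05],goal_rot(b[2])))
E
```

```text
[ 0.4915417  -0.05452518  0.        ] ([-0.246, -0.0, -0.002], [-2.87, 4.69, 5.67])
```

```bash
python3 -m pendant '[[[0,0,0],[-0.5,0,0],1],[[0,0,0],[-1.2,0,0],1],[[0,0,0],[-2,0,0],1],[[-0.06,0,0],[-2.87,0,0.5],1],[[-0.12,0,0],[-2.87,1,1.8],1],[[-0.18,0,0],[-2.87,2.2,3.2],1],[[-0.246,0,0],[-2.87,3.5,4.6],1],[[-0.246,0,0],[-2.87,4.69,5.67],1],[[-0.246,0,0],[-2.87,4.69,5.67],1],[[-0.246,0,0],[-2.87,4.69,5.67],1]]'
python3 - <<'E'
from h import *
d=np.load('fit.npz');b=d['b'];p_,r,s=cur();print(p_,s['contact_force'],s['gripper_width'])
for n,off,z,sz in [('top',(230,115),4,(145,180)),('scene',(190,90),4,(150,150))]:
    p=env.capture(n); im=p['frame'][:,:,::-1]; cv2.imwrite(f'pics/{n}2.png',im)
    im=cv2.resize(im[off[1]:off[1]+sz[0],off[0]:off[0]+sz[1]],None,fx=z,fy=z,interpolation=cv2.INTER_CUBIC)
    bl=barlines(np.r_[pose(b,[-101,126,0])[0][:2],b[2]]); 
    for l in bl: l[:,2]+=p_[2]-.020
    draw(im,n,bl,(255,0,0),off,z);draw(im,n,binlines(b)[5-0:],(0,255,0),off,z)
    cv2.imwrite(f'pics/{n}2o.png',im)
E
```

```text
t: 5.57
tool_pos: [0.4908, -0.055, 0.0491]
tcp_rot: [0.498, 0.502, -0.498, 0.502]
contact_force: [-0.1, 0.8, -2.3]
gripper_width: 0.0184
[ 0.49082386 -0.05500641  0.04908146] [-0.08681566  0.77671492 -2.27913693] 0.018419121542144964
```

View pics/top2o.png

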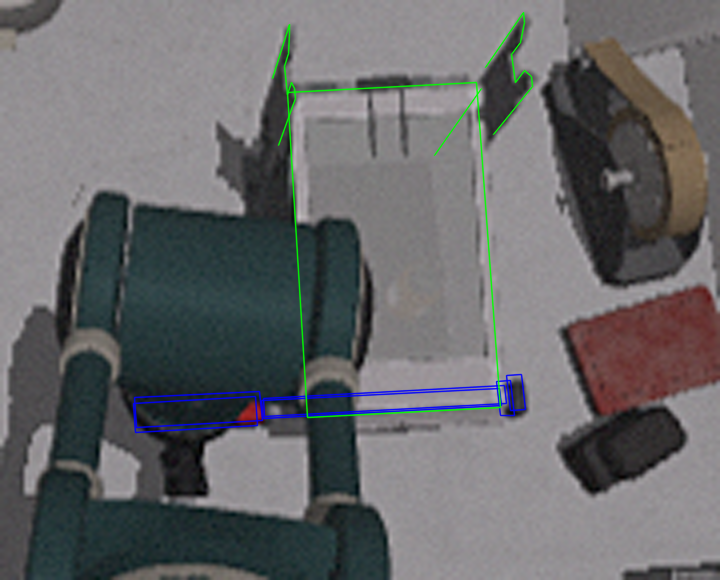

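View pics/scene2o.png

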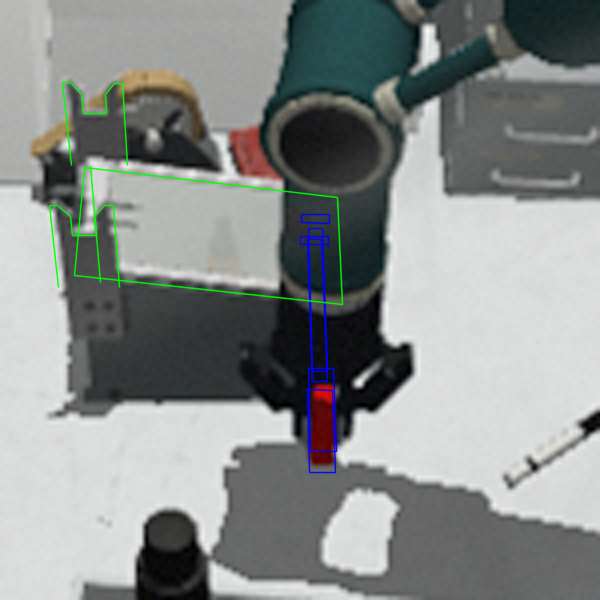

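```bash
python3 - <<'E'
from h import *
for cam,uv in [('scene',(272.5,125)),('scene',(272.5,137)),('top',(322,187)),('top',(247.5,175)),('top',(285,200))]:
    for z in (.15,.2,.25,.3,.35): print(cam,z,backz(K[cam],T[cam],uv,z).round(3))
E
```

```text
scene 0.15 [ 0.484 -0.27   0.15 ]
scene 0.2 [ 0.487 -0.212  0.2  ]
scene 0.25 [ 0.49  -0.154  0.25 ]
scene 0.3 [ 0.494 -0.096  0.3  ]
scene 0.35 [ 0.497 -0.038  0.35 ]
scene 0.15 [ 0.485 -0.213  0.15 ]
scene 0.2 [ 0.488 -0.158  0.2  ]
scene 0.25 [ 0.491 -0.103  0.25 ]
scene 0.3 [ 0.495 -0.049  0.3  ]
scene 0.35 [0.498 0.006 0.35 ]
top 0.15 [ 0.547 -0.17   0.15 ]
top 0.2 [ 0.536 -0.16   0.2  ]
top 0.25 [ 0.525 -0.15   0.25 ]
top 0.3 [ 0.514 -0.139  0.3  ]
top 0.35 [ 0.503 -0.129  0.35 ]
top 0.15 [0.585 0.011 0.15 ]
top 0.2 [0.571 0.01  0.2  ]
top 0.25 [0.558 0.009 0.25 ]
top 0.3 [0.545 0.008 0.3  ]
top 0.35 [0.531 0.008 0.35 ]
top 0.15 [ 0.518 -0.078  0.15 ]
top 0.2 [ 0.509 -0.073  0.2  ]
top 0.25 [ 0.5   -0.069  0.25 ]
top 0.3 [ 0.49  -0.064  0.3  ]
top 0.35 [ 0.481 -0.059  0.35 ]
```

The bar lies as modelled under the overhang: blade at px y≈400 in the top crop, knob just outside the flap's right side. Lifting.

```bash
python3 -m pendant '[[[0,0,0],[-1.5,0,0],1],[[0,0,0],[-3,0,0],1],[[0,0,0],[-4.5,0.05,0],1],[[0,0,0],[-6,0.1,0],1],[[0,0,0],[-7.5,0.1,0],1],[[0,0,0],[-9,0.2,0],1],[[0,0,0],[-10.5,0.2,0],1],[[0,0,0],[-12,0.3,0],1],[[0,0,0],[-13.5,0.3,0],1],[[0,0,0],[-15,0.3,0],1]]'
cat > look.py <<'E'
import sys
from h import *
tag=sys.argv[1]; bp=eval(sys.argv[2]) if len(sys.argv)>2 else None; a=float(sys.argv[3]) if len(sys.argv)>3 else 0
d=np.load('fit.npz');b=d['b'];p_,r,s=cur();print(p_,s['contact_force'],s['moment'],s['gripper_width'])
for n,off,z,sz in [('top',(240,80),4,(145,150)),('scene',(190,60),4,(145,130))]:
    p=env.capture(n); im=p['frame'][:,:,::-1]
    im=cv2.resize(im[off[1]:off[1]+sz[0],off[0]:off[0]+sz[1]],None,fx=z,fy=z,interpolation=cv2.INTER_CUBIC)
    cv2.imwrite(f'pics/{n}_{tag}r.png',im)
    if bp:
        bl=barlines(np.r_[pose(b,[bp[0],126,0])[0][:2],b[2]])
        for l in bl: l[:,2]+=bp[1]/1000-.013
        draw(im,n,bl,(255,0,0),off,z)
        draw(im,n,binlines(b,a)[6:],(0,255,0),off,z)
    cv2.imwrite(f'pics/{n}_{tag}.png',im)
E
python3 look.py up1 "(-98,190)" .5
```

```text
t: 6.5
tool_pos: [0.4922, -0.0533, 0.1987]
tcp_rot: [0.497, 0.504, -0.497, 0.502]
contact_force: [0.1, -0.3, -3.9]
gripper_width: 0.019
[ 0.49224062 -0.05330313  0.19865652] [ 0.06835213 -0.3084128  -3.93348014] [ 0.2911762  -0.13082697  0.04962853] 0.019001315954902585
```

View pics/scene_up1.png

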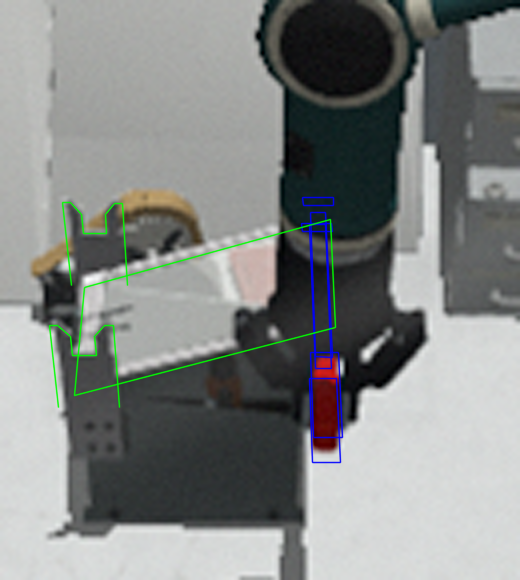

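View pics/top_up1.png

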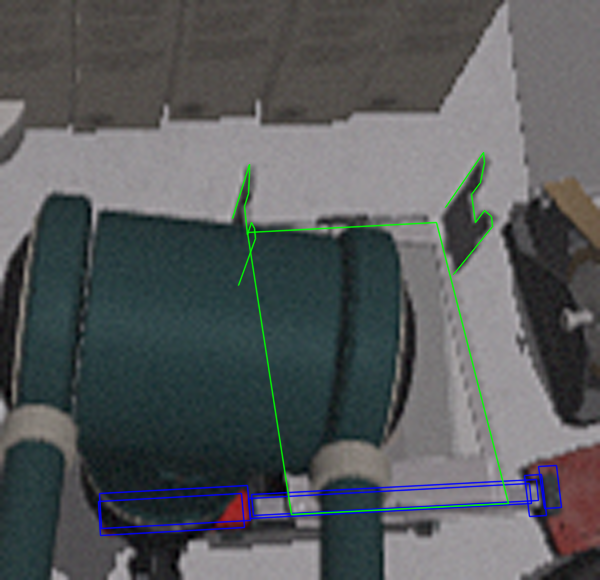

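```bash
python3 - <<'E'
import cv2
a=cv2.imread('pics/top_up1r.png')[430:560,200:600];b=cv2.imread('pics/top_up1.png')[430:560,200:600]
cv2.imwrite('pics/kn.png',cv2.resize(cv2.vconcat([a,b]),None,fx=2,fy=2))
E
```

```text
(no output)
```

View pics/kn.png

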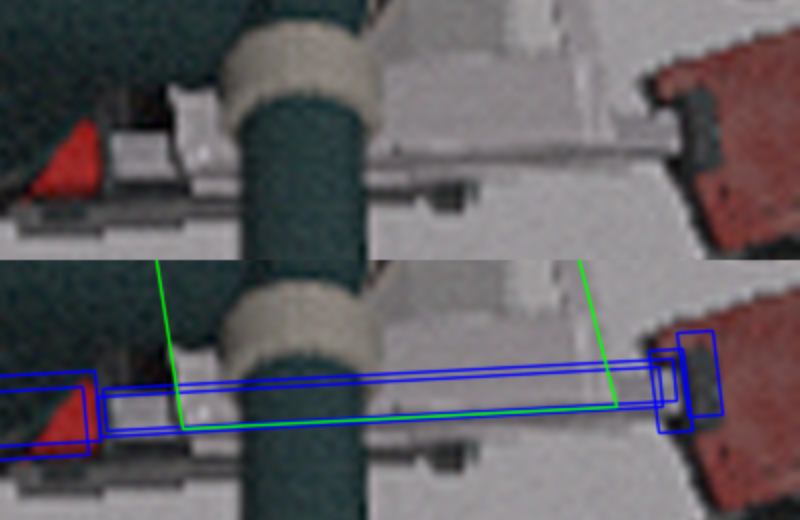

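```bash
python3 -m pendant '[[[0,0,0],[-1.3,1.4,0],1],[[0,0,0],[-2.5,2.9,0],1],[[0,0,0],[-3.8,4.4,0],1],[[0,0,0],[-5,5.8,0],1],[[0,0,0],[-5.7,7.3,0],1],[[0,0,0],[-6.3,8.8,0],1],[[0,0,0],[-6.9,10.3,0],1],[[0,0,0],[-7.4,11.8,0],1],[[0,0,0],[-7.4,13.6,0],1],[[0,0,0],[-6.9,15.4,0],1]]'
python3 - <<'E'
from h import *
b=np.load('fit.npz')['b']; p,r,s=cur(); print(p,s['contact_force'])
g=pose(b,[78,139,0])[0]; print(delta([g[0],g[1],.232+.008],goal_rot(b[2])))
E
python3 look.py up2 "(56,260)" 1.5
```

```text
t: 7.43
tool_pos: [0.6476, -0.0519, 0.2675]
tcp_rot: [0.497, 0.503, -0.497, 0.503]
contact_force: [-1.1, -0.6, -0.4]
gripper_width: 0.0188
[ 0.64755181 -0.05194143  0.26747043] [-1.11463309 -0.58364363 -0.35199105]
([0.0, -0.0, 0.001], [2.74, 2.3, 0.08])
[ 0.64755181 -0.05194143  0.26747043] [-1.11463309 -0.58364363 -0.35199105] [ 0.07828666  0.28187944 -0.15226484] 0.018849035896496568
```

View pics/scene_up2.png

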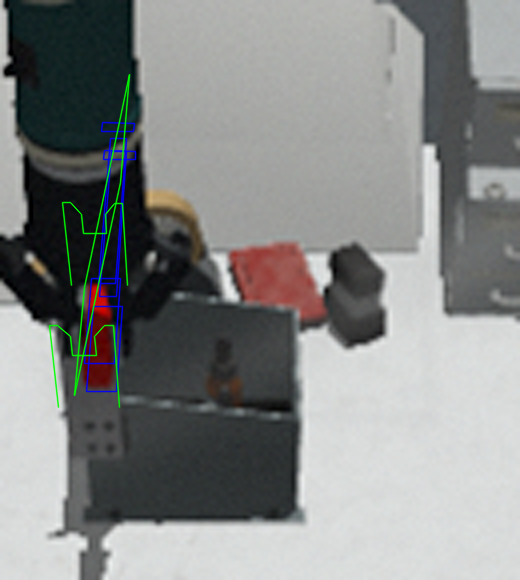

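View pics/top_up2.png

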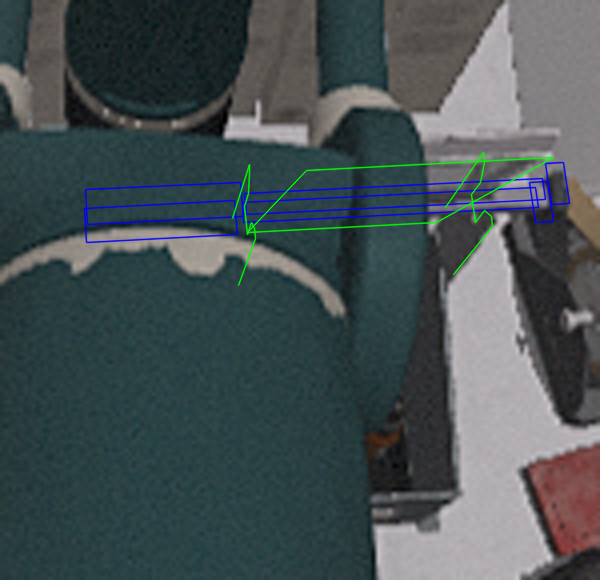

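```bash
python3 - <<'E'
import cv2
a=cv2.imread('pics/top_up2r.png')[110:280,400:600];b=cv2.imread('pics/top_up2.png')[110:280,400:600]
cv2.imwrite('pics/kn2.png',cv2.resize(cv2.hconcat([a,b]),None,fx=2,fy=2))
E
```

```text
(no output)
```

View pics/kn2.png

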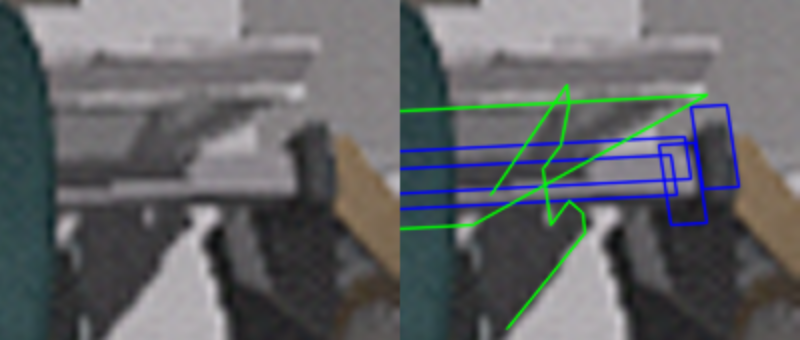

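```bash
python3 -m pendant '[[[0,0,0],[0.2,0.6,0],1],[[0,0,0],[0.6,1.2,0],1],[[0,0,0],[1.0,1.8,0],1],[[0,0,0],[1.5,2.3,0],1],[[0,0,0],[2.0,2.3,0.05],1],[[0,0,0],[2.3,2.3,0.08],1],[[0,0,0],[2.3,2.3,0.08],1],[[0,0,0],[2.3,2.3,0.08],1],[[0,0,0],[2.3,2.3,0.08],1],[[0,0,0],[2.3,2.3,0.08],1]]'
python3 look.py up3 "(78,236)" 1.65
python3 - <<'E'
import cv2
a=cv2.imread('pics/top_up3r.png')[110:280,400:600];b=cv2.imread('pics/top_up3.png')[110:280,400:600]
cv2.imwrite('pics/kn3.png',cv2.resize(cv2.hconcat([a,b]),None,fx=2,fy=2))
a=cv2.imread('pics/scene_up3r.png')[150:430,0:180];b=cv2.imread('pics/scene_up3.png')[150:430,0:180]
cv2.imwrite('pics/kn3s.png',cv2.resize(cv2.hconcat([a,b]),None,fx=2,fy=2))
E
```

```text
t: 8.37
tool_pos: [0.6702, -0.0531, 0.2447]
tcp_rot: [0.497, 0.503, -0.497, 0.503]
contact_force: [-3.2, -0.2, -3.6]
gripper_width: 0.0191
[ 0.67019186 -0.05308935  0.24472842] [-3.23702176 -0.1883892  -3.57488738] [ 0.24349319  0.22320635 -0.14990456] 0.019086298149914825
```

View pics/kn3.png

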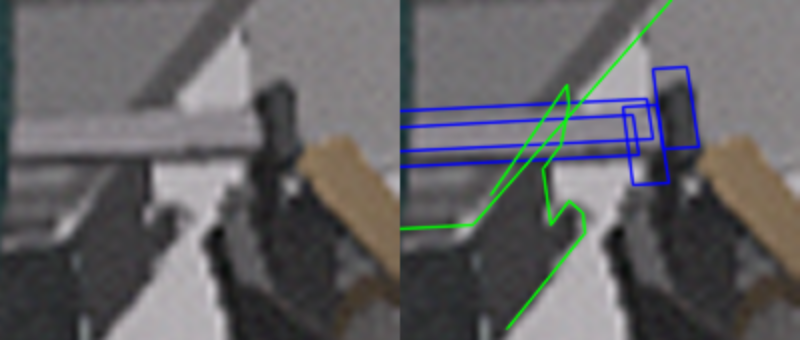

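View pics/kn3s.png

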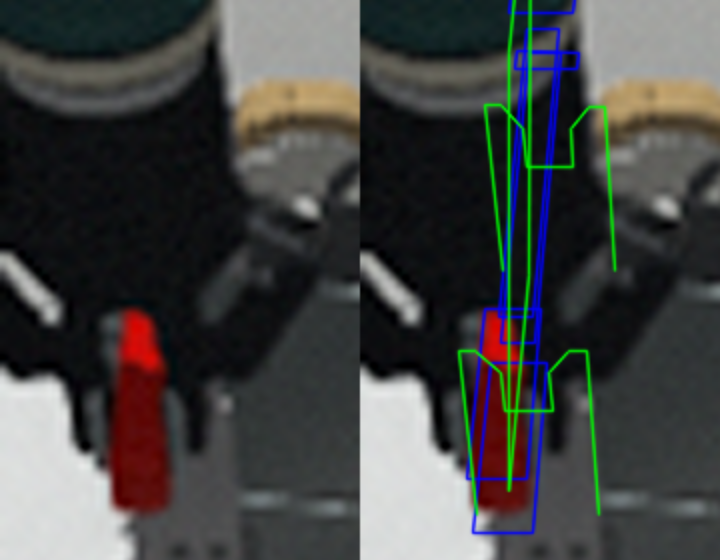

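Blade is over the notches within about 2 mm, far end drooping slightly. Lowering.

```bash
python3 -m pendant '[[[0,0,0],[0.4,0.1,0],1],[[0,0,0],[0.9,0.1,0],1],[[0,0,0],[1.4,0.1,0],1],[[0,0,0],[1.9,0.1,0],1],[[0,0,0],[2.4,0.1,0],1],[[0,0,0],[2.9,0.1,0],1],[[0,0,0],[3.3,0.1,0],1],[[0,0,0],[3.7,0.1,0],1],[[0,0,0],[4.0,0.1,0],1],[[0,0,0],[4.2,0.1,0],1]]'
python3 look.py up4 "(78,193)" 1.6
python3 - <<'E'
import cv2
a=cv2.imread('pics/top_up4r.png')[110:280,400:600];b=cv2.imread('pics/top_up4.png')[110:280,400:600]
cv2.imwrite('pics/kn4.png',cv2.resize(cv2.hconcat([a,b]),None,fx=2,fy=2))
a=cv2.imread('pics/scene_up4r.png')[150:430,0:180];b=cv2.imread('pics/scene_up4.png')[150:430,0:180]
cv2.imwrite('pics/kn4s.png',cv2.resize(cv2.hconcat([a,b]),None,fx=2,fy=2))
E
```

```text
t: 9.3
tool_pos: [0.6711, -0.0531, 0.2021]
tcp_rot: [0.497, 0.503, -0.497, 0.503]
contact_force: [-2.5, -0.3, 0.0]
gripper_width: 0.0186
[ 0.67110998 -0.05311479  0.20213283] [-2.45096204 -0.30933521  0.00848528] [ 0.01953017  0.40265386 -0.19825448] 0.018627895371272227
```

View pics/kn4.png

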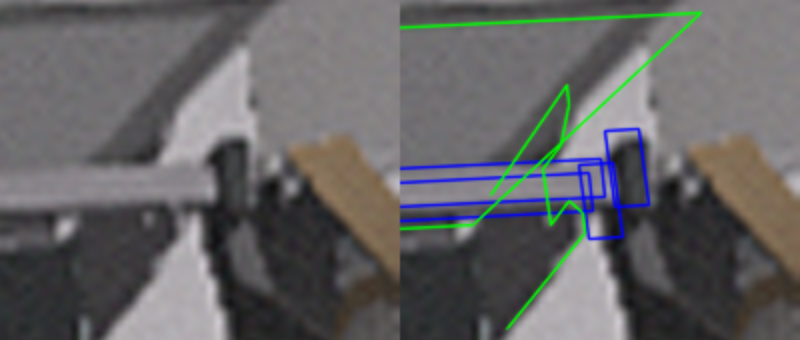

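View pics/kn4s.png

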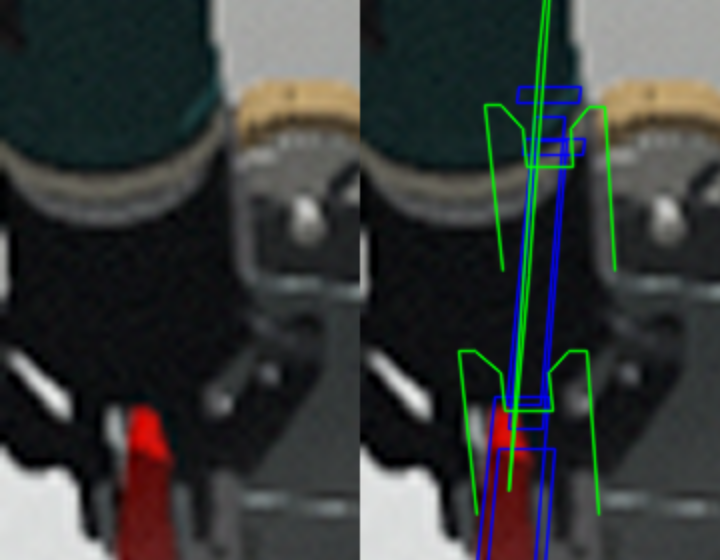

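```bash
python3 -m pendant '[[[0,0,0],[0.1,0,0],1],[[0,0,0],[0.2,0,0],1],[[0,0,0],[0.3,0,0],1],[[0,0,0],[0.4,0,0],1],[[0,0,0],[0.4,0,0],1],[[0,0,0],[0.4,0,0],1],[[0,0,0],[0.4,0,0],1],[[0,0,0],[0.4,0,0],1],[[0,0,0],[0.4,0,0],1],[[0,0,0],[0.4,0,0],1]]'
```

```text
t: 10.23
tool_pos: [0.6717, -0.0531, 0.1991]
tcp_rot: [0.497, 0.503, -0.497, 0.503]
contact_force: [-2.2, 0.4, 2.2]
gripper_width: 0.0186
```

```bash
python3 -m pendant '[[[0,0,0],[0.1,0,0],1],[[0,0,0],[0.15,0,0],1],[[0,0,0],[0.2,0,0],1],[[0,0,0],[0.25,0,0],1],[[0,0,0],[0.3,0,0],1],[[0,0,0],[0.3,0,0],1],[[0,0,0],[0.3,0,0],1],[[0,0,0],[0.3,0,0],1],[[0,0,0],[0.3,0,0],1],[[0,0,0],[0.3,0,0],1]]'
python3 look.py up5 "(78,191)" 1.6
python3 - <<'E'
import cv2
a=cv2.imread('pics/top_up5r.png')[110:280,400:600];b=cv2.imread('pics/top_up5.png')[110:280,400:600]
cv2.imwrite('pics/kn5.png',cv2.resize(cv2.hconcat([a,b]),None,fx=2,fy=2))
E
```

```text
t: 11.07
tool_pos: [0.6719, -0.053, 0.1979]
tcp_rot: [0.497, 0.502, -0.497, 0.503]
contact_force: [-5.2, 1.7, 8.4]
gripper_width: 0.0187
[ 0.67193018 -0.05296008  0.19794373] [-5.1725762   1.68898625  8.41481986] [-0.22511941  0.85811153 -0.44166834] 0.01872740881814874
```

View pics/kn5.png

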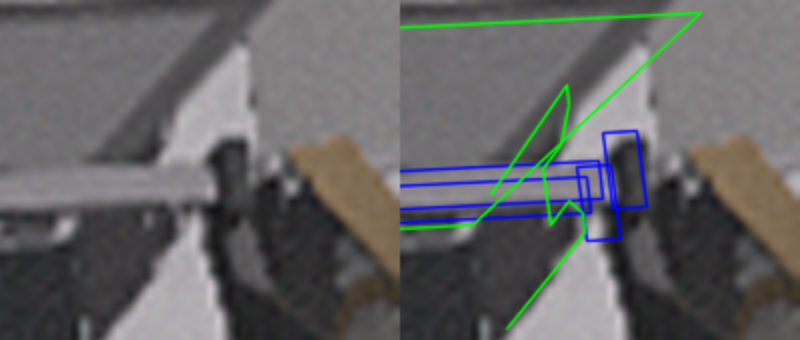

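View pics/scene_up5r.png

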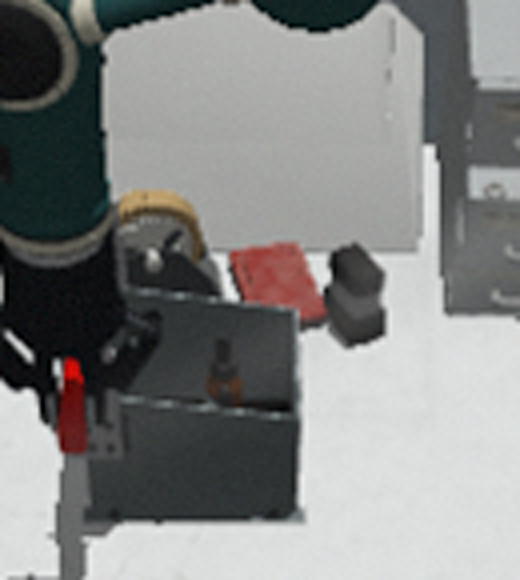

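Seated: force rises at nominal seat height (TCP 0.198), knob sits just outside the right ear. Releasing.

```bash
python3 -m pendant '[[[0,0,0],[0,0,0],0.8],[[0,0,0],[0,0,0],0.5],[[0,0,0],[0,0,0],0.3],[[0,0,0],[0,0,0],0],[[0,0,0],[0,0,0],-0.3],[[0,0,0],[0,0,0],-0.5],[[0,0,0],[0,0,0],-0.5],[[0,0,0],[-0.5,0,0],-0.5],[[0,0,0],[-1.5,0,0],-0.5],[[0,0,0],[-3,0,0],-0.5]]'
python3 look.py up6 "(78,191)" 1.6
```

```text
t: 12.0
tool_pos: [0.6705, -0.053, 0.225]
tcp_rot: [0.496, 0.504, -0.498, 0.502]
contact_force: [-0.4, 0.1, 0.3]
gripper_width: 0.0638
[ 0.67054843 -0.05300095  0.22495711] [-0.43408264  0.11909762  0.3062109 ] [-0.04445407  0.00085498  0.01314783] 0.06382401940377098
```

View pics/scene_up6r.png

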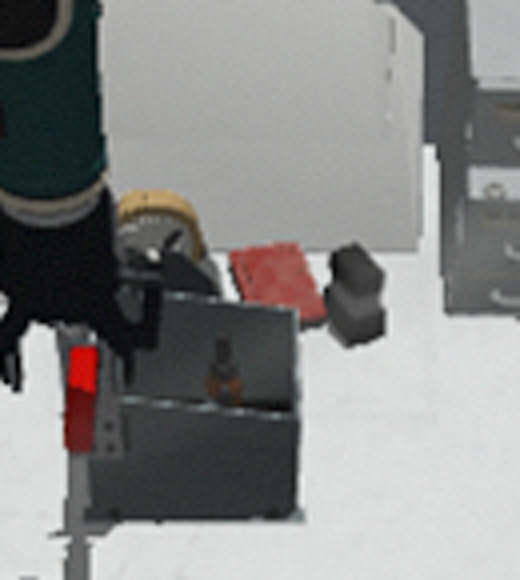

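View pics/top_up6r.png

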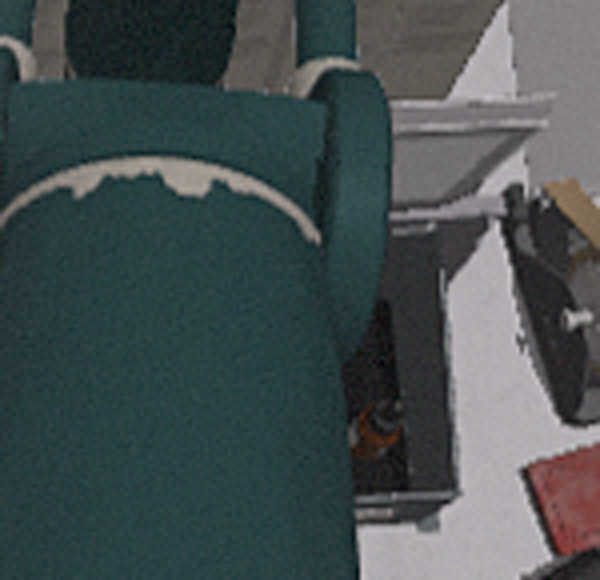

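```bash
python3 -m pendant '[[[0,0,0],[-2,0,0],-0.5],[[0,0,0],[-5,0,0],-0.5],[[0,0,0],[-8,0,0],-0.5],[[0,0,0],[-11,0,0],-0.5],[[0,0,0],[-12,-3,-2],-0.5],[[0,0,0],[-12,-6,-4.5],-0.5],[[0,0,0],[-12,-9,-7],-0.5],[[0,0,0],[-12,-12,-10],-0.5],[[0,0,0],[-12,-15,-13],-0.5],[[0,0,0],[-12,-18,-16],-0.5]]'
cat > look2.py <<'E'
from h import *
b=np.load('fit.npz')['b']
for n,off,z,sz in [('top',(270,90),6,(135,115)),('scene',(190,60),6,(140,100))]:
    p=env.capture(n); im=p['frame'][:,:,::-1]; cv2.imwrite(f'pics/{n}3.png',im)
    print(n,[(np.round(r['extent'],1).tolist(),round(r['confidence'],2)) for r in env.recognise('dropper_left',p)])
    im=cv2.resize(im[off[1]:off[1]+sz[0],off[0]:off[0]+sz[1]],None,fx=z,fy=z,interpolation=cv2.INTER_CUBIC)
    cv2.imwrite(f'pics/{n}3r.png',im)
    bl=barlines(np.r_[pose(b,[78,126,0])[0][:2],b[2]])
    for l in bl: l[:,2]+=.191-.013
    draw(im,n,bl,(255,0,0),off,z); draw(im,n,binlines(b,1.6),(0,255,0),off,z)
    cv2.imwrite(f'pics/{n}3o.png',im[:600])
E
python3 look2.py
```

```text
t: 12.93
tool_pos: [0.4896, 0.1039, 0.3459]
tcp_rot: [0.498, 0.503, -0.497, 0.503]
contact_force: [0.2, 1.1, 0.3]
gripper_width: 0.0639
top [([289.9, 102.7, 89.9, 112.5], 0.62), ([306.1, 182.4, 10.9, 14.4], 0.61)]
scene [([208.4, 77.0, 10.4, 69.0], 0.59), ([203.2, 108.4, 15.5, 67.1], 0.53)]
```

View pics/top3o.png

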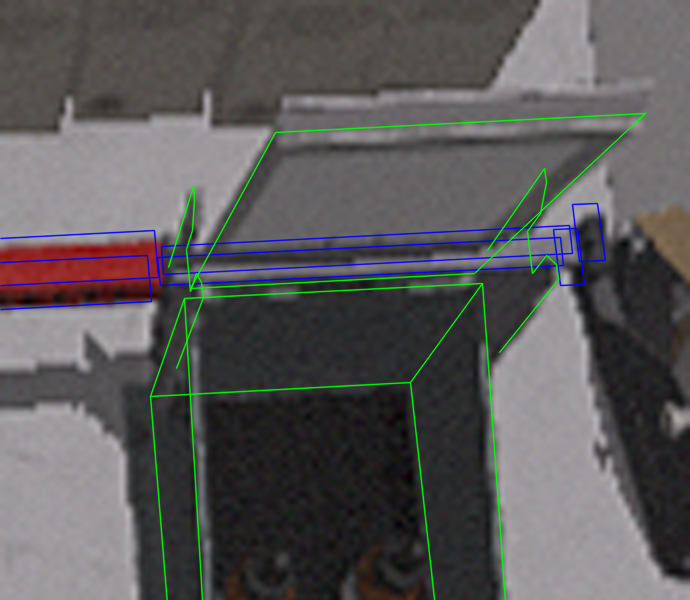

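View pics/scene3o.png

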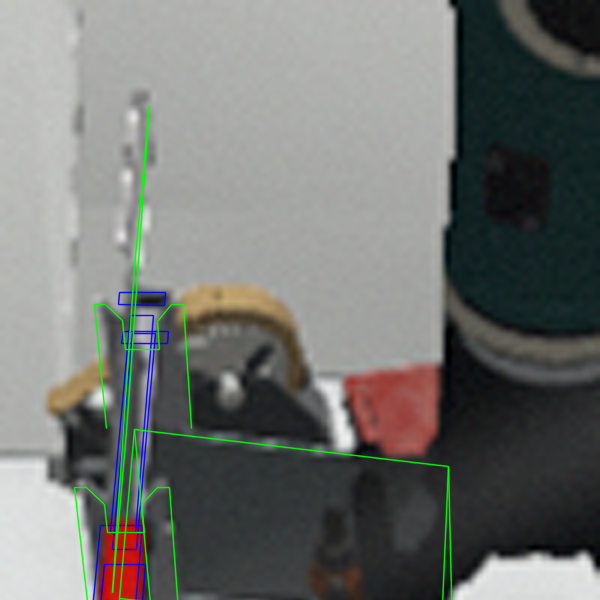

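View pics/top3r.png

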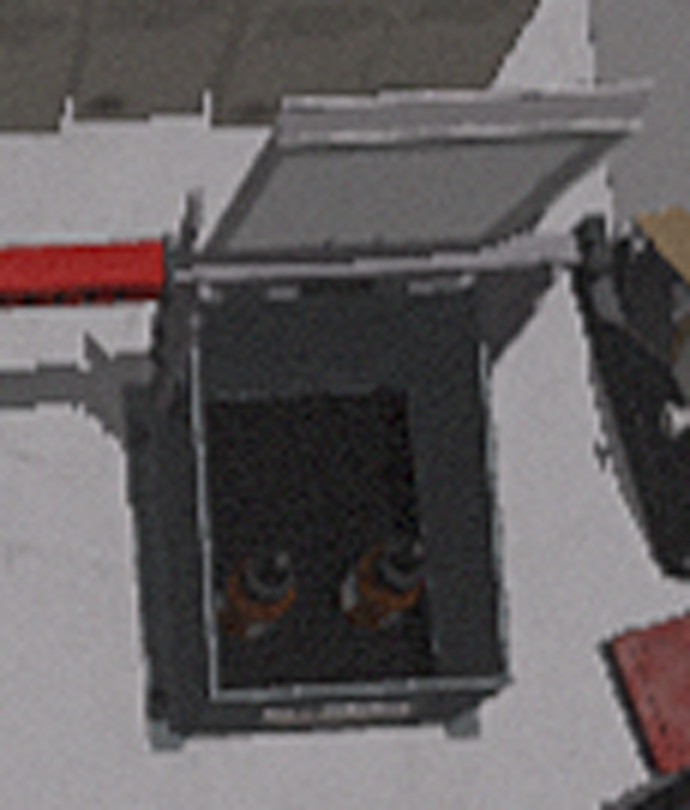

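Both bottles stand in the bin (left bulb tip about crop (280,560), right about (412,553)). The bar lies in both ears and the flap is propped. Fitting bottle positions with overlays.

```bash
cat > bo.py <<'E'
from h import *
import sys
b=np.load('fit.npz')['b'].copy()
off=(295,165); z=12
im=cv2.imread('pics/top3.png'); im=im[165:215,295:360]; im=np.clip(im.astype(float)*2.2,0,255).astype(np.uint8)
im=cv2.resize(im,None,fx=z,fy=z,interpolation=cv2.INTER_CUBIC); raw=im.copy()
b[:2]+=np.array(eval(sys.argv[2]))
bl=binlines(b,1.6)
draw(im,'top',bl[:2],(0,255,0),off,z)
draw(im,'top',[pose(b,[(-81,-60,108),(81,-60,132),(81,60,132),(-81,60,108),(-81,-60,108)])],(0,200,100),off,z)
th=np.linspace(0,2*np.pi,40)
for (x,y) in eval(sys.argv[1]):
    for r,h in [(15,5),(15,67),(11,80),(7,107)]:
        c=np.c_[np.full(40,x)+r/1000*np.cos(th),y+r/1000*np.sin(th),np.full(40,h/1000)]
        draw(im,'top',[c],(255,255,0),off,z)
cv2.imwrite('pics/bo.png',im); cv2.imwrite('pics/bor.png',raw)
for (x,y) in eval(sys.argv[1]):
    d=np.array([x,y])-b[:2]; c,s=np.cos(b[2]),np.sin(b[2]); print((1000*(c*d[0]+s*d[1])).round(1),(1000*(-s*d[0]+c*d[1])).round(1))
E
python3 - <<'E'
from h import *
for u in [(278,562),(412,553)]:
    print(backz(K['top'],T['top'],(u[0]/6+270-.5,u[1]/6+90-.5),.107))
E
python3 bo.py "[(.572,-.165),(.572,-.222)]" "(0,-.003)"
```

```text
[ 0.56718701 -0.16353093  0.107     ]
[ 0.56873609 -0.22125385  0.107     ]
-21.8 30.6
-22.5 -26.4
```

View pics/bo.png

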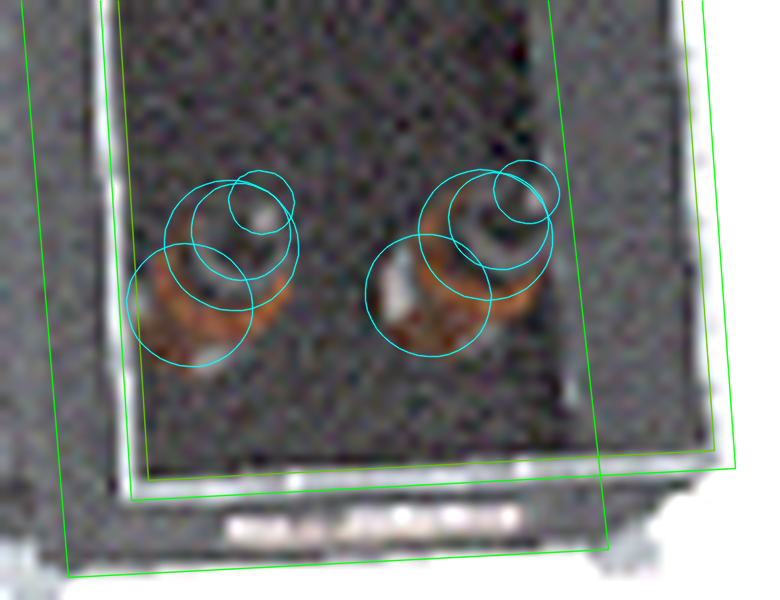

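View pics/bor.png

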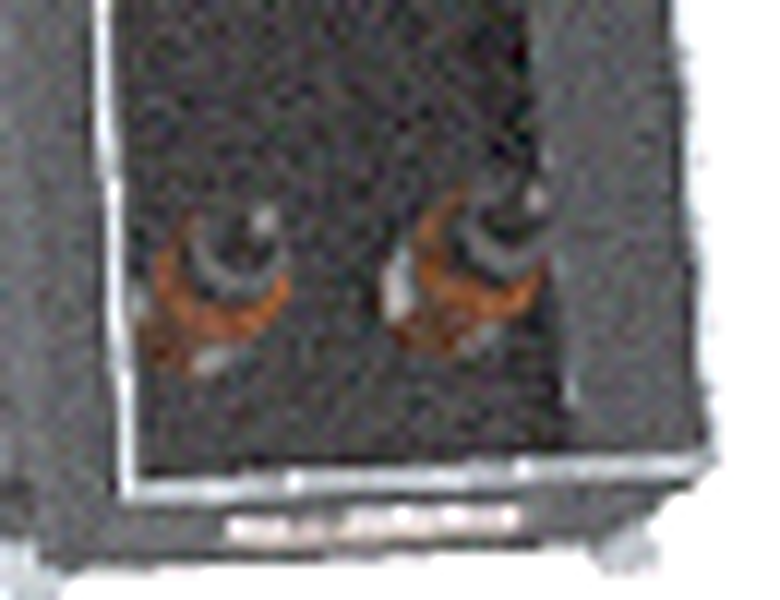

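```bash
python3 - <<'E'
from h import *
b=np.load('fit.npz')['b']
print(delta([.569,-.164,.22],goal_rot(b[2])))
E
```

```text
([0.003, 0.0, -0.002], [12.66, 7.41, 26.88])
```

```bash
python3 -m pendant '[[[0,0,0],[0,1,3.5],-0.5],[[0,0,0],[0,2,7],-0.5],[[0,0,0],[0,3,10.5],-0.5],[[0,0,0],[0,4,14],-0.5],[[0,0,0],[1,5,17.5],-0.5],[[0,0,0],[3,6,21],-0.5],[[0,0,0],[5.5,7,24.5],-0.5],[[0,0,0],[8.5,7.41,26.88],-0.5],[[0,0,0],[11,7.41,26.88],-0.5],[[0,0,0],[12.66,7.41,26.88],-0.5]]'
python3 - <<'E'
from h import *
b=np.load('fit.npz')['b']
print(delta([.569,-.164,.068],goal_rot(b[2])))
p=env.capture('wrist'); K['wrist'],T['wrist']=p['K'],p['world_to_cam']
im=cv2.resize(p['frame'][:,:,::-1],None,fx=1.5,fy=1.5)
draw(im,'wrist',binlines(b,1.6),(0,255,0),(0,0),1.5)
th=np.linspace(0,2*np.pi,40)
for x,y in [(.569,-.164),(.569,-.2205)]:
    for r,h in [(15,5),(15,67),(7,107)]:
        draw(im,'wrist',[np.c_[x+r/1000*np.cos(th),y+r/1000*np.sin(th),np.full(40,h/1000)]],(255,255,0),(0,0),1.5)
cv2.imwrite('pics/w2.png',im)
E
```

```text
t: 13.97
tool_pos: [0.5676, -0.1683, 0.2151]
tcp_rot: [0.497, 0.503, -0.499, 0.501]
contact_force: [-1.2, -0.0, 0.6]
gripper_width: 0.064
([-0.004, -0.001, 0.004], [14.7, 0.21, -0.42])
```

View pics/w2.png

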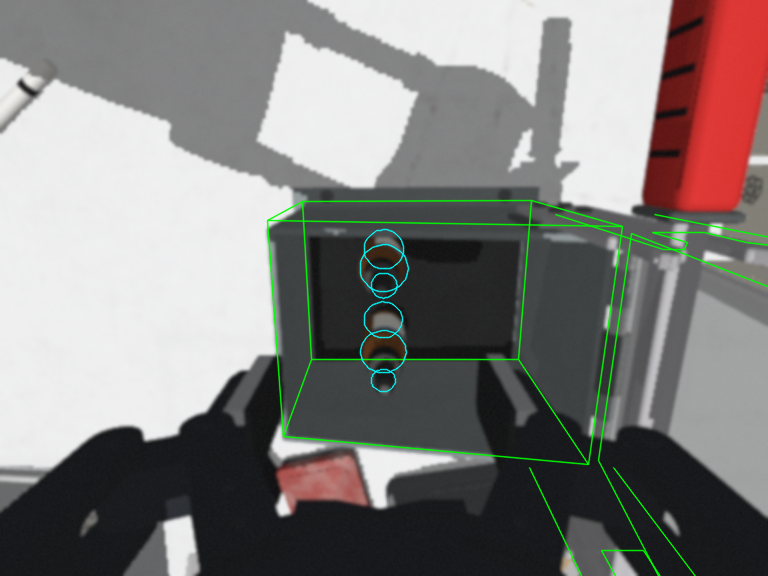

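```bash
python3 -m pendant '[[[0,0,0],[0,0,0],-0.5],[[0,0,0],[0,0,0],-0.5],[[0,0,0],[1,0,0],-0.5],[[0,0,0],[2.5,0,0],-0.5],[[0,0,0],[4,0,0],-0.5],[[0,0,0],[5.5,0,0],-0.5],[[0,0,0],[7,0,0],-0.5],[[0,0,0],[8,0,0],-0.5],[[0,0,0],[8,0,0],-0.5],[[0,0,0],[8,0,0],-0.5]]'
python3 - <<'E'
from h import *
b=np.load('fit.npz')['b']
print(delta([.569,-.164,.068],goal_rot(b[2])))
E
```

```text
t: 14.85
tool_pos: [0.5688, -0.1646, 0.1395]
tcp_rot: [0.497, 0.503, -0.497, 0.503]
contact_force: [-0.3, -1.3, -0.0]
gripper_width: 0.064
([0.001, 0.0, -0.0], [7.15, 0.02, -0.06])
```

```bash
python3 -m pendant '[[[0,0,0],[1.2,0,0],-0.5],[[0,0,0],[2.4,0,0],-0.5],[[0,0,0],[3.6,0,0],-0.5],[[0,0,0],[4.6,0,0],-0.5],[[0,0,0],[5.4,0,0],-0.5],[[0,0,0],[6.1,0,0],-0.5],[[0,0,0],[6.7,0,0],-0.5],[[0,0,0],[7.1,0,0],-0.5],[[0,0,0],[7.1,0,0],-0.5],[[0,0,0],[7.1,0,0],-0.5]]'
```

```text
t: 15.68
tool_pos: [0.5702, -0.1654, 0.0711]
tcp_rot: [0.497, 0.502, -0.497, 0.504]
contact_force: [-3.1, 0.9, 12.8]
gripper_width: 0.0642
```

```bash
python3 - <<'E'
from h import *
p=env.capture('wrist'); cv2.imwrite('pics/w3.png',p['frame'][:,:,::-1])
p=env.capture('top'); cv2.imwrite('pics/t3.png',p['frame'][:,:,::-1])
E
```

```text
(no output)
```

View pics/w3.png

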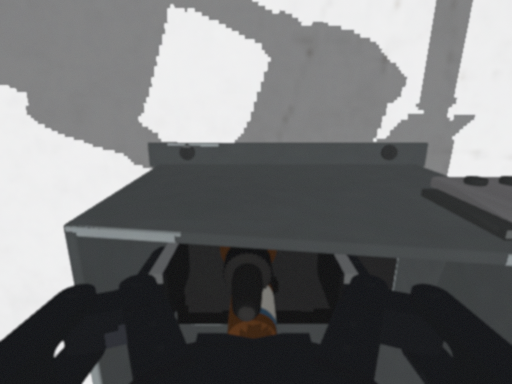

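Bottle centred between the fingers (px x≈248 against a mid of about 252). The gripper body is touching the rim at 12.8 N, so I'll back off 3 mm and close gently.

```bash
python3 -m pendant '[[[0,0,0],[-0.3,0,0],-0.5],[[0,0,0],[-0.45,0,0],-0.4],[[0,0,0],[-0.45,0,0],-0.25],[[0,0,0],[-0.45,0,0],-0.1],[[0,0,0],[-0.45,0,0],0],[[0,0,0],[-0.45,0,0],0.1],[[0,0,0],[-0.45,0,0],0.2],[[0,0,0],[-0.45,0,0],0.3],[[0,0,0],[-0.45,0,0],0.4],[[0,0,0],[-0.45,0,0],0.5]]'
python3 -m pendant '[[[0,0,0],[0,0,0],0.6],[[0,0,0],[0,0,0],0.8],[[0,0,0],[0,0,0],1],[[0,0,0],[0,0,0],1],[[0,0,0],[0,0,0],1],[[0,0,0],[0,0,0],1],[[0,0,0],[0,0,0],1],[[0,0,0],[0,0,0],1],[[0,0,0],[0,0,0],1],[[0,0,0],[0,0,0],1]]'
```

```text
t: 16.62
tool_pos: [0.5684, -0.1648, 0.0728]
tcp_rot: [0.497, 0.503, -0.497, 0.503]
contact_force: [-1.1, 0.3, 1.5]
gripper_width: 0.0269
t: 17.45
tool_pos: [0.5685, -0.1648, 0.0728]
tcp_rot: [0.497, 0.503, -0.497, 0.503]
contact_force: [-2.2, 0.3, 3.3]
gripper_width: 0.0269
```

```bash
python3 -m pendant '[[[0,0,0],[-0.3,0,0],1],[[0,0,0],[-0.7,0,0],1],[[0,0,0],[-1.2,0,0],1],[[0,0,0],[-1.8,0,0],1],[[0,0,0],[-2.5,0,0],1],[[0,0,0],[-3,0,0],1],[[0,0,0],[-3.5,0,0],1],[[0,0,0],[-4,0,0],1],[[0,0,0],[-4,0,0],1],[[0,0,0],[-4,0,0],1]]'
python3 - <<'E'
from h import *
p=env.capture('wrist'); cv2.imwrite('pics/w4.png',p['frame'][:,:,::-1])
p=env.capture('scene'); cv2.imwrite('pics/s4.png',cv2.resize(p['frame'][50:200,170:350,::-1],None,fx=4,fy=4))
E
```

```text
t: 18.28
tool_pos: [0.5688, -0.1649, 0.1132]
tcp_rot: [0.497, 0.503, -0.497, 0.503]
contact_force: [-0.4, 0.5, 0.0]
gripper_width: 0.0266
```

View pics/w4.png

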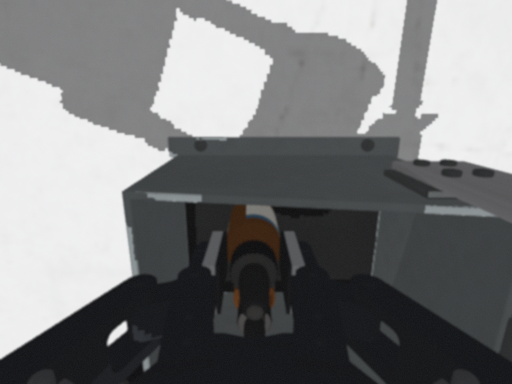

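View pics/s4.png

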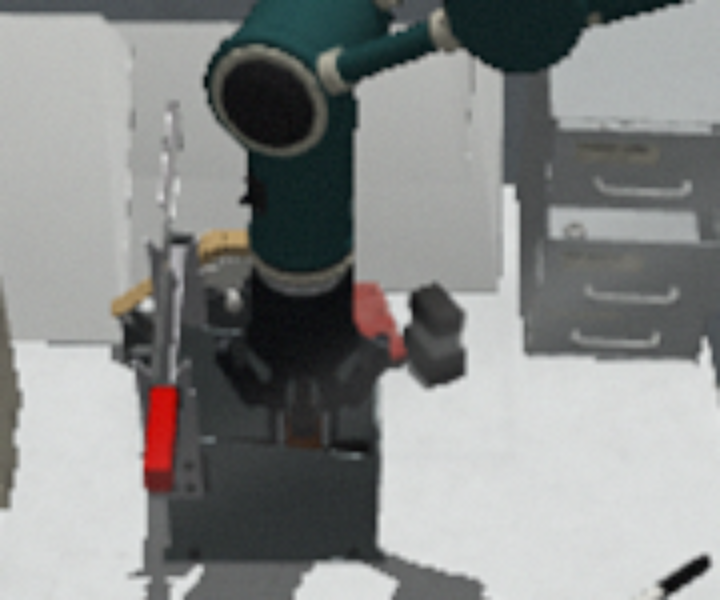

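```bash
python3 -m pendant '[[[0,0,0],[-2,0,0],1],[[0,0,0],[-4,0,0],1],[[0,0,0],[-6.5,0,0],1],[[0,0,0],[-9,0,0],1],[[0,0,0],[-11.5,0,0],1],[[0,0,0],[-13.5,-0.5,0],1],[[0,0,0],[-14,-2,0],1],[[0,0,0],[-14,-4,0],1],[[0,0,0],[-14,-6,-1],1],[[0,0,0],[-14,-8,-3],1]]'
python3 - <<'E'
from h import *
d=np.load('fit.npz'); b=d['b']; g=pose(d['w'],[0,-30,0])[0]; print(g)
print(delta([g[0],g[1],.20],goal_rot(b[2])))
E
```

```text
t: 19.22
tool_pos: [0.4873, -0.1368, 0.2523]
tcp_rot: [0.497, 0.502, -0.498, 0.503]
contact_force: [0.4, 0.1, -0.8]
gripper_width: 0.0266
[0.47679228 0.20696868 0.        ]
([-0.002, 0.001, 0.0], [5.2, -0.7, -34.39])
```

```bash
python3 -m pendant '[[[0,0,0],[0,0,-2.5],1],[[0,0,0],[0,-0.2,-5.5],1],[[0,0,0],[0,-0.3,-9],1],[[0,0,0],[0,-0.4,-12.5],1],[[0,0,0],[0,-0.5,-16],1],[[0,0,0],[0,-0.6,-19.5],1],[[0,0,0],[0,-0.7,-23],1],[[0,0,0],[0,-0.7,-26.5],1],[[0,0,0],[1,-0.7,-29.5],1],[[0,0,0],[2,-0.7,-32],1]]'
python3 - <<'E'
from h import *
d=np.load('fit.npz'); b=d['b']; g=pose(d['w'],[0,-30,0])[0]
print(delta([g[0],g[1],.12],goal_rot(b[2])))
E
```

```text
t: 20.05
tool_pos: [0.4773, 0.1866, 0.2329]
tcp_rot: [0.497, 0.503, -0.496, 0.503]
contact_force: [-0.6, -0.0, -0.7]
gripper_width: 0.027
([0.002, -0.001, -0.001], [11.29, -0.04, -2.03])
```

```bash
python3 -m pendant '[[[0,0,0],[1,0,-1],1],[[0,0,0],[2,0,-1.6],1],[[0,0,0],[3.5,0,-2],1],[[0,0,0],[5,0,-2],1],[[0,0,0],[6.5,0,-2],1],[[0,0,0],[8,0,-2],1],[[0,0,0],[9.5,0,-2],1],[[0,0,0],[10.7,0,-2],1],[[0,0,0],[11.3,0,-2],1],[[0,0,0],[11.3,0,-2],1]]'
python3 - <<'E'
from h import *
p=env.capture('scene'); cv2.imwrite('pics/s5.png',cv2.resize(p['frame'][130:330,180:360,::-1],None,fx=3,fy=3,interpolation=cv2.INTER_CUBIC))
p=env.capture('wrist'); cv2.imwrite('pics/w5.png',p['frame'][:,:,::-1])
E
```

```text
t: 20.88
tool_pos: [0.4757, 0.203, 0.1176]
tcp_rot: [0.496, 0.503, -0.499, 0.502]
contact_force: [-0.1, -0.1, -1.5]
gripper_width: 0.0267
```

View pics/s5.png

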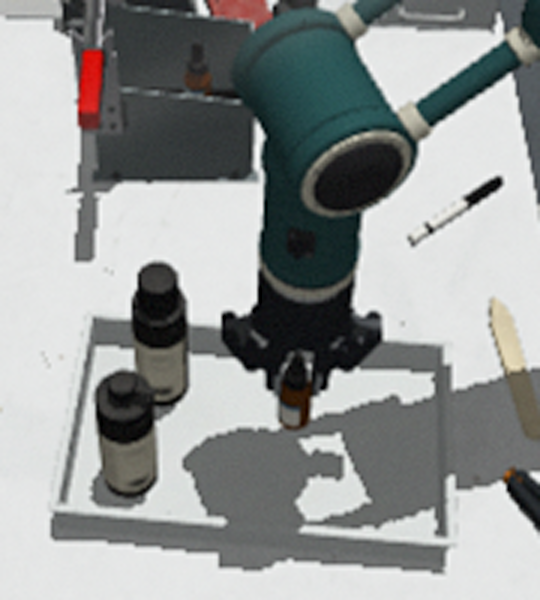

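View pics/w5.png

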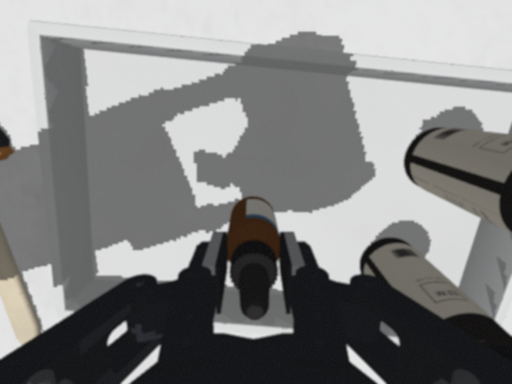

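```bash
python3 - <<'E'
from h import *
p_,r,s=cur(); print(p_,s['moment'])
th=np.linspace(0,2*np.pi,40)
for n in ('wrist','scene'):
    p=env.capture(n); K[n],T[n]=p['K'],p['world_to_cam']
    z=3; off=(180,150) if n=='wrist' else (240,215); w,h=(150,180) if n=='wrist' else (80,80); z=4 if n=='wrist' else 8
    im=cv2.resize(p['frame'][off[1]:off[1]+h,off[0]:off[0]+w,::-1],None,fx=z,fy=z,interpolation=cv2.INTER_CUBIC)
    raw=im.copy()
    for rr,hh in [(15,0),(15,62),(11,75),(7,102)]:
        draw(im,n,[np.c_[p_[0]+rr/1000*np.cos(th),p_[1]+rr/1000*np.sin(th),np.full(40,p_[2]-.068+hh/1000)]],(255,255,0),off,z)
    cv2.imwrite(f'pics/bt_{n}.png',im[:, :] if n=='scene' else im[:600])
E
```

```text
[0.47729723 0.20381262 0.11978736] [-0.02671884 -0.04540918 -0.03245134]
```

View pics/bt_wrist.png

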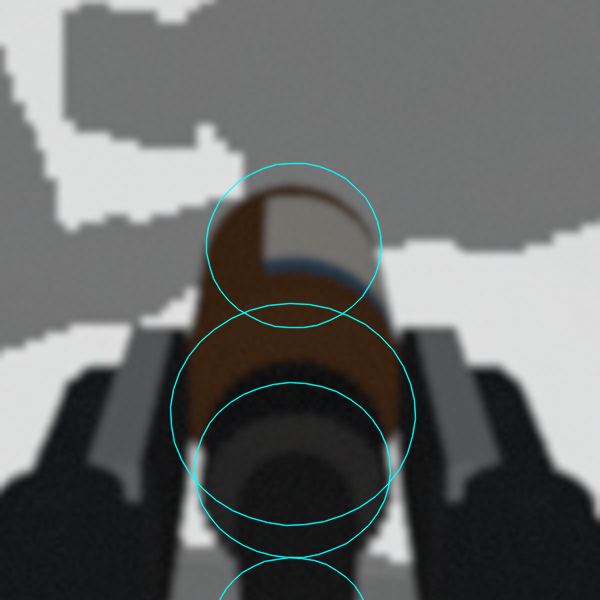

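View pics/bt_scene.png

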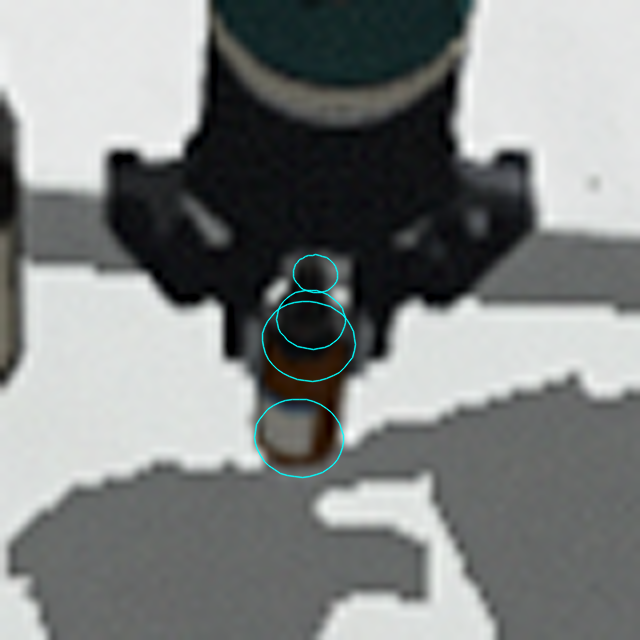

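The held bottle is close to upright (within about 3°). Lowering.

```bash
python3 -m pendant '[[[0,0,0],[0.8,0,0],1],[[0,0,0],[1.6,0,0],1],[[0,0,0],[2.4,0,0],1],[[0,0,0],[3.1,0,0],1],[[0,0,0],[3.6,0,0],1],[[0,0,0],[4,0,0],1],[[0,0,0],[4.3,0,0],1],[[0,0,0],[4.5,0,0],1],[[0,0,0],[4.5,0,0],1],[[0,0,0],[4.5,0,0],1]]'
python3 -m pendant '[[[0,0,0],[0.05,0,0],1],[[0,0,0],[0.1,0,0],1],[[0,0,0],[0.15,0,0],1],[[0,0,0],[0.2,0,0],1],[[0,0,0],[0.25,0,0],1],[[0,0,0],[0.3,0,0],1],[[0,0,0],[0.3,0,0],1],[[0,0,0],[0.3,0,0],1],[[0,0,0],[0.3,0,0],1],[[0,0,0],[0.3,0,0],1]]'
```

```text
t: 21.92
tool_pos: [0.4772, 0.2042, 0.0748]
tcp_rot: [0.497, 0.503, -0.497, 0.503]
contact_force: [0.6, 0.0, -0.1]
gripper_width: 0.0266
t: 22.75
tool_pos: [0.4771, 0.2042, 0.0717]
tcp_rot: [0.497, 0.503, -0.497, 0.503]
contact_force: [-0.4, -0.3, -1.0]
gripper_width: 0.0265
```

```bash
python3 -m pendant '[[[0,0,0],[0.03,0,0],1],[[0,0,0],[0.06,0,0],1],[[0,0,0],[0.1,0,0],1],[[0,0,0],[0.13,0,0],1],[[0,0,0],[0.16,0,0],1],[[0,0,0],[0.2,0,0],1],[[0,0,0],[0.2,0,0],1],[[0,0,0],[0.2,0,0],1],[[0,0,0],[0.2,0,0],1],[[0,0,0],[0.2,0,0],1]]'
```

```text
t: 23.58
tool_pos: [0.4772, 0.2044, 0.0708]
tcp_rot: [0.497, 0.503, -0.497, 0.503]
contact_force: [-2.8, -0.6, 8.4]
gripper_width: 0.0266
```

```bash
python3 -m pendant '[[[0,0,0],[-0.05,0,0],0.7],[[0,0,0],[-0.05,0,0],0.5],[[0,0,0],[-0.05,0,0],0.35],[[0,0,0],[-0.05,0,0],0.2],[[0,0,0],[-0.05,0,0],0.05],[[0,0,0],[-0.05,0,0],-0.1],[[0,0,0],[-0.05,0,0],-0.25],[[0,0,0],[-0.05,0,0],-0.4],[[0,0,0],[-0.05,0,0],-0.5],[[0,0,0],[-0.05,0,0],-0.5]]'
python3 -m pendant '[[[0,0,0],[-0.5,0,0],-0.5],[[0,0,0],[-1.5,0,0],-0.5],[[0,0,0],[-3,0,0],-0.5],[[0,0,0],[-5,0,0],-0.5],[[0,0,0],[-8,0,0],-0.5],[[0,0,0],[-11,0,0],-0.5],[[0,0,0],[-14,0,0],-0.5],[[0,0,0],[-17,0,0],-0.5],[[0,0,0],[-20,0,0],-0.5],[[0,0,0],[-20,0,0],-0.5]]'
python3 - <<'E'
from h import *
for n in ('scene','top'):
    p=env.capture(n); im=p['frame'][:,:,::-1]; cv2.imwrite(f'pics/{n}6.png',im)
E
```

```text
t: 24.42
tool_pos: [0.477, 0.2042, 0.0701]
tcp_rot: [0.497, 0.503, -0.497, 0.503]
contact_force: [-0.4, -0.8, -0.5]
gripper_width: 0.064
t: 25.25
tool_pos: [0.4807, 0.2056, 0.2792]
tcp_rot: [0.501, 0.501, -0.493, 0.505]
contact_force: [1.2, 0.3, 1.1]
gripper_width: 0.0638
```

View pics/scene6.png

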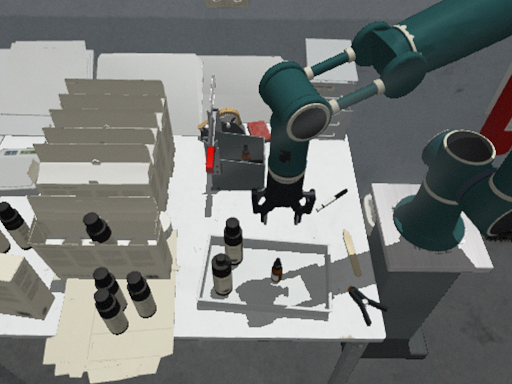

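View pics/top6.png

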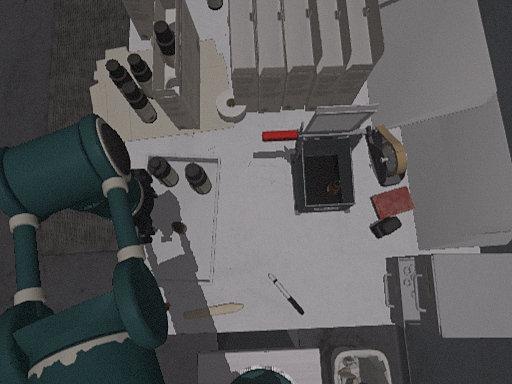

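The dropper stands in the tray (scene about (277,270)), both pumps are where they were, the flap is propped with the bar in the ears, and the other dropper is in the bin (top about (333,187)). The gripper is clear, so I'm handing in.

```bash
python3 - <<'E'
from h import *
p=env.capture('scene'); cv2.imwrite('pics/s7.png',cv2.resize(p['frame'][60:320,190:340,::-1],None,fx=2.3,fy=2.3,interpolation=cv2.INTER_CUBIC))
print(cur()[2]['contact_force'])
E
```

```text
[-1.07847206  0.41779618 -0.32521616]
```

View pics/s7.png

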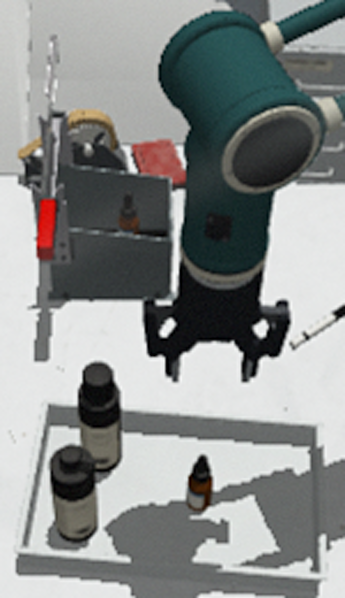

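```bash
python3 -c "
from bench import env
print(env.finish_job())"
```

```text
the job is handed in; nothing more can be done
None
```

The job is done and handed in at about 25 s of the 69 s allowed. I lifted the flap with the hold-open bar and released the bar lying in both notched ears. Then I took the left dropper out of the bin and stood it upright in the near half of the tray.

- **Final pictures:** The last scene picture shows the flap propped, the dropper and both pump bottles standing in the tray, and the right dropper still standing in the bin. The gripper was about 20 cm above the tray, touching nothing. I judged these by eye and did not measure the flap angle.
- **Contact at the bin:** On the way down to the dropper, the gripper body most likely touched the bin rim, at about 13 N. I backed off about 2 mm and gripped a little higher.
- **Grip and placing:** The gripper read 27 mm on the 30 mm glass, so the grip was near the bottle's shoulder. The bottle may have leaned up to 3° while held. It was set down with about 8 N and stands straight in the last picture.
- **Camera disagreements:** Views disagreed by about 2–6 mm, with the wrist view about 5 pixels off along the bar. None of this affected the fit.

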